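Fit the screw collar to the barbed dumbbell end

ROBOT

A 6-joint arm with a two-finger parallel gripper is mounted at the origin on the work surface. World frame = base frame: x ahead of the robot, y to its left, z up, the work surface at z = 0. Lengths are in m, angles in rad, forces in N, time in s.
With the tool pointing down it reaches from about 0.325 to 0.75 m from the base axis. Payload 7.6 kg.
Tool frame: the origin (TCP) lies midway between the tips of the shut fingers; the grasp point (between the pads) lies 19 mm behind it; z points along the fingers, y is the direction in which the jaws open and shut (so a half turn about z gives the same grasp; the last joint's range is limited). The gripper opens to 85 mm and grips with 20 to 120 N. Pads are 22 mm wide; open, the fingers measure 114 mm over their backs; the gripper's body (76 mm by 85 mm) begins 54 mm behind the grasp point. The pads swing forward as they close: fully open they stand 13 mm farther back than shut.
Start: joints at [1.184, 0.052, 1.401, -0, 1.689, -0.07], TCP at [0.164, 0.499, 0.231] pointing down, gripper open.
Joint ranges: [-2.9, 2.9], [-0.91, 2.17], [0.12, 2.37], [-1.06, 4.2], [0.26, 2.73], [-2.93, 2.93]. Speed limits (rad/s): [2.57, 2.57, 3.01, 3.14, 3.14, 3.14].

INTERFACE

Orientations are given as a unit quaternion [x, y, z, w].
In Python, from plant import robot gives the robot as it stands.
- The arm moves only by the tool arm_command, never from a script. Its argument "commands" is a list of rows, each a list of 3 entries, a list of its own where there are three numbers: the shift along the tool's x, y, z in m, then the turn about the tool's z in rad, then the closure in counts, from 0 (fully open) to 255 (shut). A call has 1 to 12 rows; each row is the pose to reach, as a shift and turn from the pose commanded when the call began, along the tool's axes at that moment; what a row does not reach only later rows make up. A row lasts 1/12 s, in which the tool goes at most 41.7 mm and 7.16 degrees, less where a joint would pass 70% of its speed; a pose out of reach is approached as far as the arm can. A call with a gripper value outside its range is refused whole. The fingers move at their own pace and stop on an object; "squeeze" is the grip in N (left out, the last holds). Time passes only in rows, so rows that repeat a pose let the fingers close. It gives the time, the measured TCP pose, the force and the opening at its end, in the units of the state.
- robot.get_state(): the state, without advancing time (a new reading comes with each control period).
- robot.get_image(name): name is "side" or "top" or "wrist"; returns the picture (420x560x3 uint8, red, green, blue); there is no depth.
- robot.camera_params(name): a dict with "camera_matrix" (3x3 intrinsics, pixels), "cam_to_world" (4x4, takes a point from camera to world coordinates). Camera axes: x right, y down, z forward; pixel columns grow to the right and rows downward; lengths in m; the calibration is good to about 2 mm. A picture is of the moment at which its call begins: read the wrist's pose just before it. camera_params takes no time and is no camera call; for the wrist camera it gives the pose at the moment of the call.
- robot.hand_in(): hands the job in, once; it reports no verdict.
The state is a dict: "time_s": time; "q": joint angles; "qvel": joint speeds; "joint_torque": joint torques, N m; "tool_pos": TCP position; "ee_rot": TCP orientation; "ft_force": force on the tool from outside, world axes, zero at the start; "moment": the same for the moment, N m; "opening": finger opening in m.
Only numpy, scipy, OpenCV 4.12 (cv2) and the standard library are available. Lean on these libraries where they do the work, as an engineer would, in place of code of your own. Each camera call takes 0.05 s, during which the arm holds its last target.

TASK

Slide the bare-metal screw collar down over the barbed end of the dumbbell standing in the loading dock, past the spring barbs until it lies flat and fully home on the weight plate, without slamming or ramming it. Then turn its wing screw clockwise until the collar is snug, firm but not overtightened, and let go. Leave everything else on the cabinet undisturbed.

Things in the scene. Friction and masses are not known exactly. Their poses are not given: they have to be found in the camera images.
- collar: screw collar: a bare aluminium band lying flat, 45 mm outside and 30 mm inside diameter, 16 mm high, with a lug 18 mm wide and 14 mm high that reaches 69 mm from the band's axis along its +x, and an upright steel wing screw on the lug. Origin on the band's axis at its underside, z up. About 0.2 kg. Can be held across the band (along its y), the dumbbell's end passing up between the fingers.
- wing_grip (a point): middle of the wing of the collar's screw. The wing is an upright steel bar 32 mm long (its own x), 10 mm thick (its own y), 21 mm high; its middle is 37 mm above the collar's underside, on the vertical screw axis, 55 mm from the band's axis along the collar's +x. z up.
- wing: the wing screw; origin on its axis at the collar's underside. Tightens clockwise from above (negative yaw); starts loose, 0.1 to 0.7 rad anticlockwise of the lug's line; slack varies, under 1 rad. Loose, it drags with 0.16 N m. Once the shoe bears it also pushes back, 0.4 to 0.6 N m more per rad: snug is 0.15 to 0.2 N m above the loose reading, 0.35 is too much. Let go, it springs back a little to a 20 N hold and stays.
- shoe: clamping shoe inside the band on the lug's side, 10 mm wide, 9 mm high, hidden in the band's wall when loose; the screw drives it towards the band's axis. Its frame is on the band's axis near the underside. Snug means that it presses the dumbbell with 10 to 45 N once the collar is let go; over 45 N at any time is overtightened.
- dock: loading dock, a heavy round black cup 170 mm in diameter and 50 mm high, fixed to the cabinet; a dumbbell stands in it, end up. Origin at its underside's centre, on the dumbbell's vertical axis.
- plate: cast-iron weight plate on the dock, 144 mm in diameter, 28 mm thick, top 78 mm above the cabinet; fixed. Origin at its underside. It must not be pressed with more than 40 N.
- stub: chrome dumbbell end standing up from the plate, 28 mm in diameter, 44 mm high above the plate, coned to 18 mm over its top 9 mm. Origin on its axis at the plate's top.
- barb0: one of three like spring barbs round the dumbbell's end; its frame is at the stub's origin. The barbs start 35 mm above the plate, stick out widest (17.5 mm from the axis) at about 21 mm and end at 19 mm. Pushing a band down past them takes roughly 4 to 12 N, felt while its underside is between about 30 and 20 mm above the plate; then it drags until the band has passed the barbs, its underside about 4 mm above the plate; held loosely (under 60 N) it may tilt and stick.
- seat (a point): centre of the plate's top, where the collar's underside centre comes to lie.
- stub_tip (a point): centre of the dumbbell end's top, 44 mm above the plate's top.
- clip1: bystander: black spring clip collar lying flat, 44 mm ring 16 mm high with two short grips reaching 70 mm to its +x; origin at the underside of the ring's centre. Leave it alone.
- clip2: bystander: black spring clip collar lying flat, 44 mm ring 16 mm high with two short grips reaching 70 mm to its +x; origin at the underside of the ring's centre. Leave it alone.
- clip3: bystander: black spring clip collar lying flat, 44 mm ring 16 mm high with two short grips reaching 70 mm to its +x; origin at the underside of the ring's centre. Leave it alone.
- clip4: bystander: black spring clip collar lying flat, 44 mm ring 16 mm high with two short grips reaching 70 mm to its +x; origin at the underside of the ring's centre. Leave it alone.
- grip_ring: bystander: lime silicone grip ring lying flat, 54 mm outside, 32 mm inside, 18 mm high; origin at its underside. Leave it alone.
- canister: bystander: closed steel canister, 94 mm across, 121 mm high; origin at its underside. Leave it alone.
- handle: bystander: chrome dumbbell handle lying along its y on two rubber feet, 320 mm long, 52 mm high; origin under its middle. Leave it alone.
Not all that is in view belongs to the job. What is shaped like the dock but orange is not meant. There is more than one size of the collar; the job needs the larger.

How it is judged:
By the outcome, as a careful person would: the job done as asked, in the order asked, and still so for the second after the job is handed in, with the robot touching nothing.
It also fails if it takes over 70 s, if anything falls off the work surface, if the arm or the gripper's body presses on something with over 40 N, if the wrist force passes 120 N, or if a joint passes its speed limit or range.

## Working session

There is one attempt and no reset: what is moved stays moved. The work goes in short steps, Python scripts to look and compute and a tool call to move; the robot and the scene stay as the last step left them, time stands still between calls to the robot, and variables do not carry over. Pictures are saved under pics/ and viewed, and the job is handed in when it is done.

Besides the shell and the picture viewer there is one more tool, called after ">>>" as name(argument=value, ...), one argument or row to a line, values as JSON. arm_command: Moves the arm, as the interface text tells. Its arguments: {"type":"object","properties":{"commands":{"type":"array","items":{"type":"array"}},"squeeze":{"type":"number"}},"required":["commands"]}

```bash
ls; mkdir -p pics; cat > h.py <<'E'
import numpy as np, cv2
from plant import robot
def save(name,fn,crop=None,scale=1):
    im=robot.get_image(name)[:,:,::-1]
    if crop: im=im[crop[1]:crop[3],crop[0]:crop[2]]
    if scale!=1: im=cv2.resize(im,None,fx=scale,fy=scale,interpolation=cv2.INTER_CUBIC)
    cv2.imwrite('pics/'+fn,im)
def ray(cp,u,v):
    K=cp["camera_matrix"];T=np.array(cp["cam_to_world"])
    d=T[:3,:3]@np.linalg.solve(np.array(K),[u,v,1.]);return T[:3,3],d
def atz(cp,u,v,z):
    o,d=ray(cp,u,v);return o+d*(z-o[2])/d[2]
def proj(cp,p):
    K=np.array(cp["camera_matrix"]);T=np.array(cp["cam_to_world"])
    c=T[:3,:3].T@(np.array(p)-T[:3,3]);q=K@c;return q[:2]/q[2]
E
python3 - <<'E'
from h import *
s=robot.get_state();print(s)
for n in["top","side","wrist"]:
    p=robot.camera_params(n);print(n,np.round(p["camera_matrix"],1).tolist(),np.round(p["cam_to_world"],4).tolist())
    im=robot.get_image(n)[:,:,::-1];cv2.imwrite(f'pics/{n}0.png',im)
E
```

```text
pics
{'time_s': 0.0, 'q': array([ 1.18370111e+00,  5.28649129e-02,  1.40172772e+00, -3.53438333e-06,
        1.68858823e+00, -7.02926143e-02]), 'qvel': array([-1.97090687e-03,  3.35533996e-04,  1.15828595e-03, -8.09256805e-04,
        6.88490392e-05, -8.36353618e-04]), 'joint_torque': array([-3.41377263e-04, -3.81668723e+01, -3.60191810e+01, -1.03001898e-04,
        6.08058006e-03, -1.69842320e-05]), 'tool_pos': array([0.16341611, 0.49860612, 0.23045618]), 'ee_rot': array([ 1.57739879e-01,  9.87480380e-01, -7.73825328e-04, -1.78318270e-04]), 'ft_force': array([ 0.39640157,  1.12241043, -0.62474071]), 'moment': array([-0.03489732, -0.01855145,  0.00859783]), 'opening': 0.08504612312029615}
top [[383.5, 0.0, 282.3], [0.0, 383.5, 212.9], [0.0, 0.0, 1.0]] [[-0.0179, -0.9851, 0.1709, 0.3935], [-0.9997, 0.0201, 0.0113, -0.0091], [-0.0146, -0.1706, -0.9852, 1.0], [0.0, 0.0, 0.0, 1.0]]
side [[508.9, 0.0, 275.1], [0.0, 508.9, 209.0], [0.0, 0.0, 1.0]] [[0.8951, -0.326, 0.304, 0.2037], [-0.4454, -0.6838, 0.578, -0.6251], [0.0195, -0.6528, -0.7573, 0.9194], [0.0, 0.0, 0.0, 1.0]]
wrist [[312.9, 0.0, 281.7], [0.0, 312.9, 210.0], [0.0, 0.0, 1.0]] [[0.3108, 0.9001, 0.3053, 0.0864], [0.9505, -0.2932, -0.103, 0.5245], [-0.0032, 0.3222, -0.9467, 0.3738], [0.0, 0.0, 0.0, 1.0]]
```

View pics/top0.png

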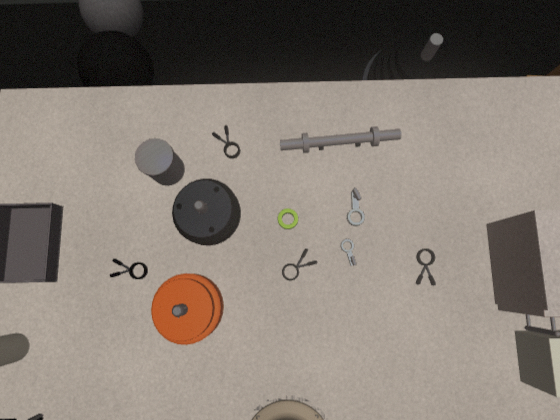

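View pics/side0.png

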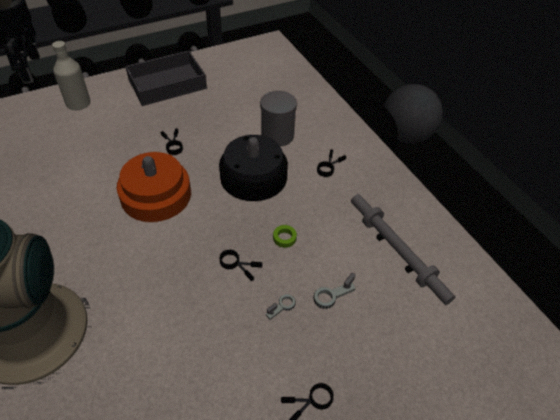

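View pics/wrist0.png

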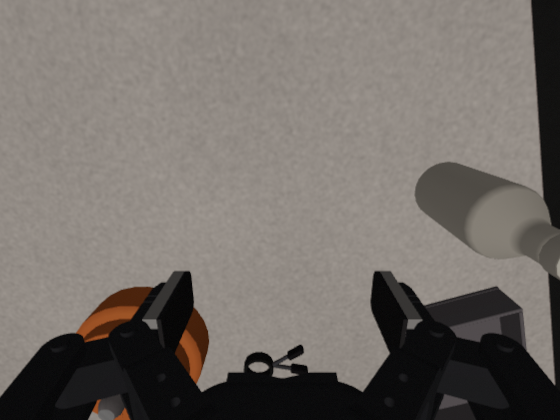

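Two candidates for the collar appear in the top view: ring (355,217) and ring (347,246). The first looks larger. I'll confirm this with an enlarged crop and measure both.

```bash
python3 - <<'E'
from h import *
t=cv2.imread('pics/top0.png');s=cv2.imread('pics/side0.png')
a=cv2.resize(t[175:275,315:395],None,fx=5,fy=5,interpolation=cv2.INTER_CUBIC)
b=cv2.resize(s[265:325,260:365],None,fx=3.6,fy=3.6,interpolation=cv2.INTER_CUBIC)
c=np.zeros((500,790,3),np.uint8);c[:500,:400]=a;c[:b.shape[0],405:405+b.shape[1]]=b
cv2.imwrite('pics/crop1.png',c)
cv2.imwrite('pics/crop2.png',cv2.resize(t[165:255,160:250],None,fx=6,fy=6,interpolation=cv2.INTER_CUBIC))
E
```

```text
(no output)
```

View pics/crop1.png

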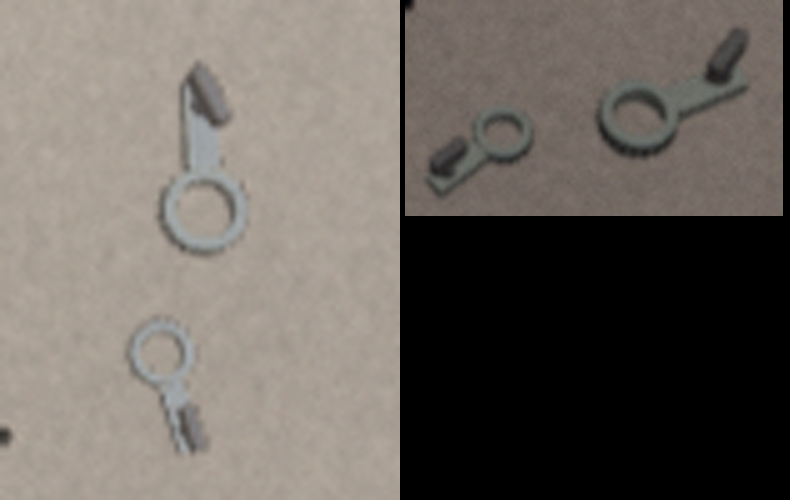

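View pics/crop2.png

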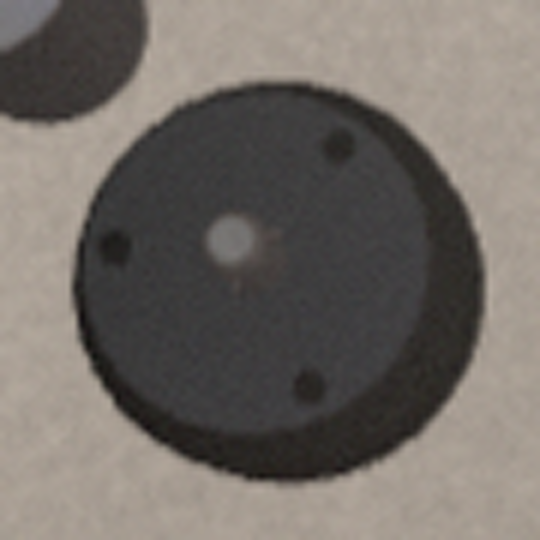

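```bash
python3 - <<'E'
from h import *
cp=robot.camera_params("top");cs=robot.camera_params("side")
f=lambda x,y:(315+(x-2)/5,175+(y-2)/5)
print('collar',atz(cp,*f(205,210),.016), 'small',atz(cp,*f(162,352),.012))
print('lug end',atz(cp,*f(198,85),.014),'mid',atz(cp,*f(203,150),.014))
print('wing top ends',atz(cp,*f(197,68),.047),atz(cp,*f(222,118),.047))
g=lambda x,y:(260+(x-405)/3.6,265+y/3.6)
print('side collar',atz(cs,*g(638,116),.016),'wing ends',atz(cs,*g(738,35),.047),atz(cs,*g(716,75),.047))
k=lambda x,y:(160+(x-2.5)/6,165+(y-2.5)/6)
print('stub tip',atz(cp,*k(231,239),.122),'holes/plate',atz(cp,*k((80+428)/2,(83+433)/2),.078))
print('side tip',atz(cs,253,141,.122))
for n,(u,v) in dict(can=(155,150),c1=(232,150),c2=(138,270),c3=(291,271),c4=(425,257),ring=(288,218),orange=(187,308)).items(): print(n,np.round(atz(cp,u,v,.016),3))
for n,(u,v) in dict(h1=(281,144),h2=(400,134)).items(): print(n,np.round(atz(cp,u,v,.04),3))
E
```

```text
collar [ 0.55066341 -0.1875786   0.016     ] small [ 0.47782588 -0.16253003  0.012     ]
lug end [ 0.61755701 -0.18762627  0.014     ] mid [ 0.5827351  -0.18849934  0.014     ]
wing top ends [ 0.61892365 -0.18158647  0.047     ] [ 0.59269391 -0.19291653  0.047     ]
side collar [ 0.55188696 -0.19228022  0.016     ] wing ends [ 0.61775646 -0.18605806  0.047     ] [ 0.59245489 -0.20331066  0.047     ]
stub tip [0.57004656 0.19774279 0.122     ] holes/plate [0.57077716 0.19851831 0.078     ]
side tip [0.57058216 0.1935627  0.122     ]
can [0.743 0.342 0.016]
c1 [0.738 0.134 0.016]
c2 [0.424 0.373 0.016]
c3 [ 0.414 -0.017  0.016]
c4 [ 0.443 -0.358  0.016]
ring [ 0.551 -0.012  0.016]
orange [0.327 0.245 0.016]
h1 [0.744 0.002 0.04 ]
h2 [ 0.764 -0.31   0.04 ]
```

The crop confirms it. The ring at (356,217) is clearly the larger, about 45 mm across against 35 mm for the one at (347,246). It's at about (0.551,-0.190), with the lug along +x. The black dock's stub is at about (0.570,0.196). Next I'll compute the move above the collar.

```bash
cat >> h.py <<'E'
from scipy.spatial.transform import Rotation as R
def rel(target,heading=None,st=None):
    s=st or robot.get_state();M=R.from_quat(s["ee_rot"]).as_matrix()
    d=M.T@(np.array(target)-s["tool_pos"]);h=np.arctan2(M[1,0],M[0,0])
    out=[np.round(d,4).tolist()]
    if heading is not None:
        e=(heading-h+np.pi)%(2*np.pi)-np.pi; out.append(round(-e,4))
    print('pos',np.round(s["tool_pos"],4),'head',round(h,4),'tilt',np.round(M[:,2],4),'rel',out,'F',np.round(s["ft_force"],1),'M',np.round(s["moment"],3),'op',round(s["opening"],4),'t',s["time_s"])
E
python3 -c "
from h import *
rel([.54,-.19,.2],np.pi)"
```

```text
pos [0.1635 0.4987 0.2307] head 2.8248 tilt [-4.0e-04 -1.1e-03 -1.0e+00] rel [[-0.5723, -0.5371, 0.0313], np.float64(-0.3168)] F [-0.3  0.1  0.7] M [ 0.069  0.03  -0.025] op 0.0857 t 0.15
```

>>> arm_command(
  commands=[
    [[-0.286, -0.268, 0.0], -0.317, 0],
    [[-0.572, -0.537, 0.0], -0.317, 0],
    [[-0.572, -0.537, 0.0], -0.317, 0],
    [[-0.572, -0.537, 0.0], -0.317, 0],
    [[-0.572, -0.537, 0.0], -0.317, 0],
    [[-0.572, -0.537, 0.0], -0.317, 0],
    [[-0.572, -0.537, 0.0], -0.317, 0],
    [[-0.572, -0.537, 0.0], -0.317, 0],
    [[-0.572, -0.537, 0.0], -0.317, 0],
    [[-0.572, -0.537, 0.0], -0.317, 0],
    [[-0.572, -0.537, 0.0], -0.317, 0],
    [[-0.572, -0.537, 0.0], -0.317, 0],
  ],
)

```text
time_s: 1.15
tool_pos: [0.4017, 0.0618, 0.2314]
ee_rot: [-0.0, 1.0, 0.0, 0.0]
ft_force: [0.3, 1.3, -0.6]
opening: 0.0857
```

```bash
python3 -c "
from h import *
rel([.54,-.19,.2],np.pi)"
```

```text
pos [0.4017 0.0618 0.2314] head -3.1415 tilt [ 5.e-04  2.e-04 -1.e+00] rel [[-0.1382, -0.2519, 0.0314], np.float64(0.0001)] F [ 0.3  1.3 -0.6] M [-0.011 -0.058  0.04 ] op 0.0857 t 1.15
```

>>> arm_command(
  commands=[
    [[-0.138, -0.252, 0.03], 0, 0],
    [[-0.138, -0.252, 0.03], 0, 0],
    [[-0.138, -0.252, 0.03], 0, 0],
    [[-0.138, -0.252, 0.03], 0, 0],
    [[-0.138, -0.252, 0.03], 0, 0],
    [[-0.138, -0.252, 0.03], 0, 0],
    [[-0.138, -0.252, 0.03], 0, 0],
    [[-0.138, -0.252, 0.03], 0, 0],
    [[-0.138, -0.252, 0.03], 0, 0],
  ],
)

```text
time_s: 1.9
tool_pos: [0.5391, -0.1894, 0.1991]
ee_rot: [0.001, 1.0, 0.001, -0.002]
ft_force: [-1.5, 0.3, 0.3]
opening: 0.0855
```

```bash
python3 -c "
from h import *
rel([.54,-.19,.2],np.pi)
import json
cp=robot.camera_params('wrist');save('wrist','w1.png')
print(np.round(cp['cam_to_world'],4).tolist())
print(proj(cp,[.551,-.19,.016]),proj(cp,[.606,-.19,.047]))
import pickle;pickle.dump(cp,open('w1.pkl','wb'))
"
```

```text
pos [ 0.5391 -0.1894  0.1991] head 3.1392 tilt [-0.0035  0.0017 -1.    ] rel [[-0.0008, -0.0006, -0.0009], np.float64(-0.0024)] F [-1.5  0.3  0.3] M [-0.012 -0.032 -0.015] op 0.0855 t 1.9
[[0.0016, 0.948, 0.3183, 0.4584], [1.0, -0.0013, -0.0009, -0.1895], [-0.0005, 0.3183, -0.948, 0.3426], [0.0, 0.0, 0.0, 1.0]]
[281.57377679 195.09548484] [281.63520179 253.85605639]
```

View pics/w1.png

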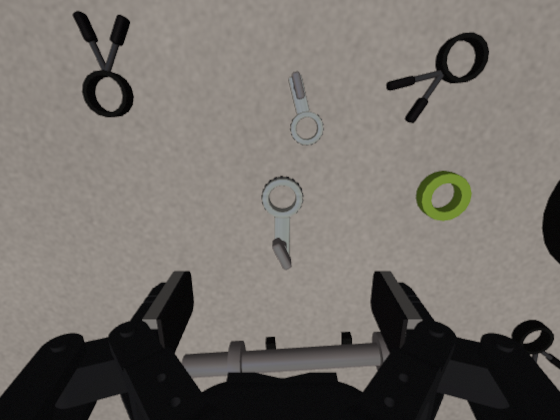

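```bash
python3 -c "
from h import *
im=cv2.imread('pics/w1.png');cv2.imwrite('pics/w1c.png',cv2.resize(im[165:275,245:325],None,fx=5.4,fy=5.4,interpolation=cv2.INTER_CUBIC))
"
```

```text
(no output)
```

View pics/w1c.png

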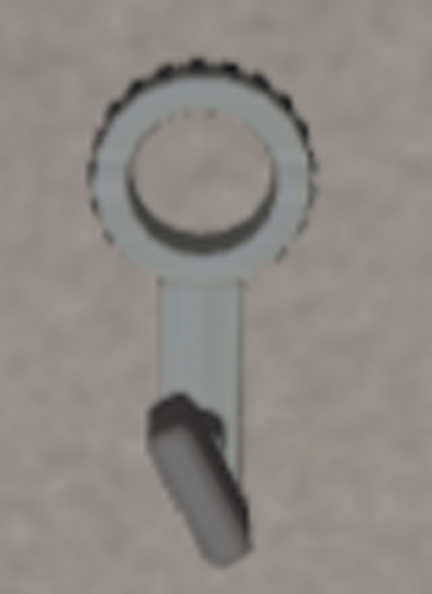

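```bash
python3 -c "
from h import *
import pickle;cp=pickle.load(open('w1.pkl','rb'))
f=lambda x,y:(245+(x-2.2)/5.4,165+(y-2.2)/5.4)
c=atz(cp,*f(202.5,181),.016);print(c)
print(atz(cp,*f(200.5,300),.014),atz(cp,*f(201,385),.014))
a=atz(cp,*f(165,437),.0475);b=atz(cp,*f(228,555),.0475);print(a,b,(a+b)/2,np.arctan2(*(b-a)[[1,0]]))
"
```

```text
[ 0.55440423 -0.18944189  0.016     ]
[ 0.58069504 -0.18988684  0.014     ] [ 0.59982031 -0.18981138  0.014     ]
[ 0.59619724 -0.19669188  0.0475    ] [ 0.62161409 -0.18453531  0.0475    ] [ 0.60890566 -0.19061359  0.0475    ] 0.4461277126698695
```

The crop shows the larger collar's ring centre at (282,198), with the lug pointing straight down the image (+x). Collar is at (0.554,-0.1895) and the wing yaw is about 0.45. I'll descend around the band.

>>> arm_command(
  commands=[
    [[-0.015, 0, 0.03], 0, 60],
    [[-0.015, 0, 0.07], 0, 60],
    [[-0.015, 0, 0.11], 0, 60],
    [[-0.015, 0, 0.14], 0, 60],
    [[-0.015, 0, 0.16], 0, 60],
    [[-0.015, 0, 0.16], 0, 60],
    [[-0.015, 0, 0.16], 0, 60],
  ],
  squeeze=90,
)

```text
time_s: 2.53
tool_pos: [0.5541, -0.1868, 0.0418]
ee_rot: [-0.001, 1.0, 0.0, -0.0]
ft_force: [-0.1, -0.9, 0.3]
opening: 0.0648
```

```bash
python3 -c "
from h import *
rel([.554,-.1895,.004],np.pi)
save('wrist','w2.png')
save('side','s2.png',(220,220,420,340),3.5)
"
```

```text
pos [ 0.5541 -0.1868  0.0418] head -3.14 tilt [-5.e-04  4.e-04 -1.e+00] rel [[0.0001, -0.0027, 0.0378], np.float64(0.0016)] F [-0.1 -0.9  0.3] M [ 0.02   0.017 -0.044] op 0.0648 t 2.5333
```

View pics/w2.png

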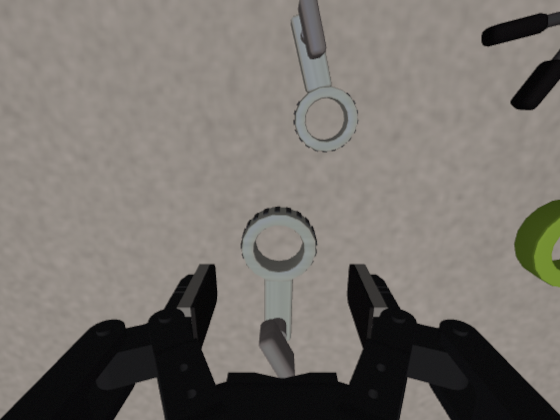

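View pics/s2.png

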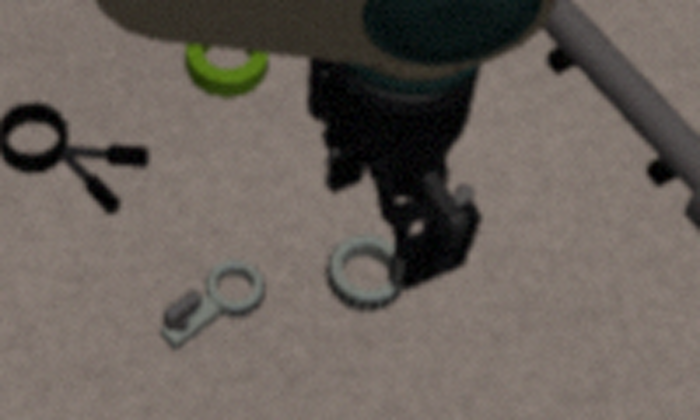

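The collar's ring is at (279,241), between the pads. I'll refine from this nearer view.

```bash
python3 -c "
from h import *
cp=robot.camera_params('wrist')
print(atz(cp,279.2,243,.016),proj(cp,[.554,-.1895,.016]),atz(cp,279,310,.014))
im=cv2.imread('pics/w2.png');cv2.imwrite('pics/w2c.png',cv2.resize(im[195:385,230:330],None,fx=3.1,fy=3.1,interpolation=cv2.INTER_CUBIC))
rel([.554,-.1895,.004],np.pi)
"
```

```text
[ 0.55378026 -0.1898642   0.016     ] [279.80678668 243.33543364] [ 0.60306581 -0.19005664  0.014     ]
pos [ 0.5557 -0.1879  0.0443] head -3.1405 tilt [ 0.0041 -0.0015 -1.    ] rel [[0.0019, -0.0015, 0.0403], np.float64(0.0011)] F [-0.6  0.7  0. ] M [ 0.014  0.017 -0.069] op 0.0652 t 2.6333
```

View pics/w2c.png

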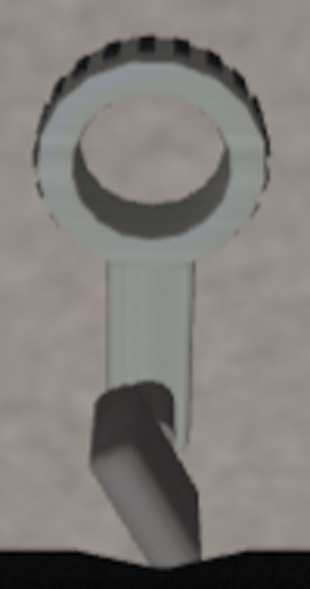

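```bash
python3 -c "
from h import *
L=[];C=[]
for i in range(8):
    s=robot.get_state();L.append(np.r_[s['tool_pos'],s['ft_force']]);C.append(np.array(robot.camera_params('wrist')['cam_to_world'])[:3,3]);robot.get_image('wrist')
    print(np.round(L[-1],4),np.round(C[-1],4),np.round(s['q'],4))
print(np.mean(L,0),np.std(L,0))
"
```

```text
[ 0.5557 -0.1879  0.0443 -0.6017  0.655   0.0277] [ 0.4739 -0.1879  0.1872] [-3.8910e-01  3.5740e-01  1.4343e+00  1.0000e-04  1.3455e+00 -1.9610e+00]
[ 0.5559 -0.1881  0.0444 -0.0347 -0.3426  0.1842] [ 0.474  -0.188   0.1872] [-3.8930e-01  3.5730e-01  1.4340e+00  2.0000e-04  1.3453e+00 -1.9610e+00]
[ 0.5558 -0.1882  0.0442 -0.3769 -0.594   0.1594] [ 0.4739 -0.1881  0.187 ] [-3.8950e-01  3.5770e-01  1.4341e+00  1.0000e-04  1.3452e+00 -1.9610e+00]
[ 0.5555 -0.1883  0.0437  0.0758 -0.6547  0.2534] [ 0.4738 -0.1882  0.1866] [-3.8980e-01  3.5820e-01  1.4345e+00  1.0000e-04  1.3450e+00 -1.9610e+00]
[ 0.5553 -0.1883  0.0432 -0.4317 -0.0208  0.5103] [ 0.4736 -0.1882  0.1862] [-3.8990e-01  3.5870e-01  1.4349e+00  1.0000e-04  1.3449e+00 -1.9610e+00]
[ 0.555  -0.1882  0.0427 -0.1003 -0.1937  0.4827] [ 0.4735 -0.1882  0.1858] [-3.9000e-01  3.5930e-01  1.4353e+00  1.0000e-04  1.3448e+00 -1.9610e+00]
[ 0.5548 -0.1882  0.0423 -0.0739 -0.0076 -0.1269] [ 0.4734 -0.1882  0.1854] [-3.9000e-01  3.5970e-01  1.4356e+00  1.0000e-04  1.3447e+00 -1.9611e+00]
[ 0.5547 -0.1882  0.042  -0.7163 -0.328  -0.8923] [ 0.4733 -0.1882  0.1851] [-3.9010e-01  3.6010e-01  1.4358e+00  1.0000e-04  1.3447e+00 -1.9611e+00]
[ 0.55533947 -0.18816742  0.04335885 -0.28246388 -0.18579894  0.07481832] [4.33112527e-04 1.10102003e-04 8.78677723e-04 2.71041377e-01
 3.86867751e-01 4.16121148e-01]
```

>>> arm_command(
  commands=[
    [[0, -0.001, 0.01], 0, 60],
    [[0, -0.001, 0.02], 0, 60],
    [[0, -0.001, 0.03], 0, 60],
    [[0, -0.001, 0.035], 0, 60],
    [[0, -0.001, 0.037], 0, 60],
    [[0, -0.001, 0.037], 0, 60],
    [[0, -0.001, 0.037], 0, 60],
    [[0, -0.001, 0.037], 0, 60],
    [[0, -0.001, 0.037], 0, 60],
  ],
)

```text
time_s: 3.78
tool_pos: [0.5548, -0.1892, 0.0049]
ee_rot: [-0.0, 1.0, -0.0, 0.001]
ft_force: [0.6, -0.3, -0.3]
opening: 0.0653
```

```bash
python3 -c "
from h import *
rel([.554,-.1895,.004],np.pi)
cp=robot.camera_params('wrist');save('wrist','w3.png')
print(proj(cp,[.554,-.1895,.016]))
"
```

```text
pos [ 0.5548 -0.1892  0.0049] head -3.1414 tilt [ 1.1e-03 -3.0e-04 -1.0e+00] rel [[0.0008, -0.0003, 0.0009], np.float64(0.0002)] F [ 0.6 -0.3 -0.3] M [0.03  0.008 0.002] op 0.0653 t 3.7833
[281.63619796 279.90809349]
```

View pics/w3.png

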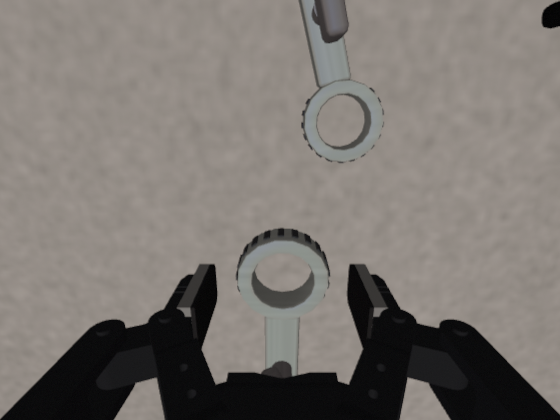

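>>> arm_command(
  commands=[
    [[0.001, 0, 0], 0, 110],
    [[0.001, 0, 0], 0, 180],
    [[0.001, 0, 0], 0, 255],
    [[0.001, 0, 0], 0, 255],
    [[0.001, 0, 0], 0, 255],
    [[0.001, 0, 0], 0, 255],
    [[0.001, 0, 0], 0, 255],
    [[0.001, 0, 0], 0, 255],
  ],
  squeeze=90,
)

```text
time_s: 4.5
tool_pos: [0.5536, -0.189, 0.0056]
ee_rot: [-0.0, 1.0, -0.0, 0.0]
ft_force: [-3.1, 1.8, 6.8]
opening: 0.0409
```

```bash
python3 -c "
from h import *
rel([.554,-.1895,.004],np.pi)
cp=robot.camera_params('wrist');save('wrist','w4.png')
"
```

```text
pos [ 0.5536 -0.189   0.0056] head -3.1412 tilt [ 6.e-04 -0.e+00 -1.e+00] rel [[-0.0004, -0.0005, 0.0016], np.float64(0.0003)] F [-3.1  1.8  6.8] M [0.332 0.564 0.106] op 0.0409 t 4.5
```

View pics/w4.png

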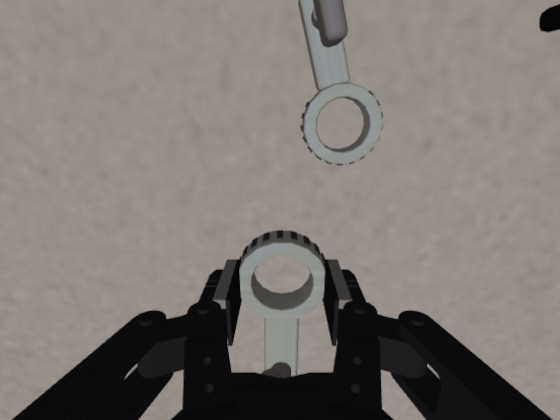

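>>> arm_command(
  commands=[
    [[0, 0, -0.01], 0, 255],
    [[0, 0, -0.03], 0, 255],
    [[0, 0, -0.06], 0, 255],
    [[0, 0, -0.09], 0, 255],
    [[0, 0, -0.12], 0, 255],
    [[0, 0, -0.14], 0, 255],
    [[0, 0, -0.155], 0, 255],
    [[0, 0, -0.155], 0, 255],
    [[0, 0, -0.155], 0, 255],
    [[0, 0, -0.155], 0, 255],
  ],
)

```text
time_s: 5.38
tool_pos: [0.5527, -0.1888, 0.1576]
ee_rot: [-0.0, 1.0, 0.001, -0.001]
ft_force: [-0.2, -0.1, -2.8]
opening: 0.0406
```

```bash
python3 -c "
from h import *
rel([.52,.196,.16],np.pi)
cp=robot.camera_params('wrist');save('wrist','w5.png')
"
```

```text
pos [ 0.5527 -0.1888  0.1576] head -3.1414 tilt [-0.0025  0.0011 -1.    ] rel [[0.0326, 0.3848, -0.0019], np.float64(0.0002)] F [-0.2 -0.1 -2.8] M [ 0.011  0.07  -0.065] op 0.0406 t 5.3833
```

View pics/w5.png

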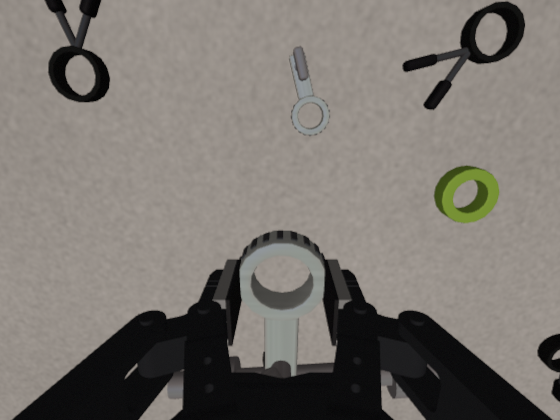

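The collar is held level: ring at about (283,277), lug along +x. I'll measure where the band's axis lies in the tool frame.

```bash
python3 -c "
from h import *
im=cv2.imread('pics/w5.png');cv2.imwrite('pics/w5c.png',cv2.resize(im[220:330,225:340],None,fx=5.2,fy=5.2,interpolation=cv2.INTER_CUBIC))
cp=robot.camera_params('wrist');s=robot.get_state()
M=R.from_quat(s['ee_rot']).as_matrix()
f=lambda t:proj(cp,s['tool_pos']+M@np.array(t))
for dx in (-.002,0,.002): print(dx,f([dx,0,-.0105]))
# predicted rims for dx=0
a=np.linspace(0,2*np.pi,9)[:-1]
for rad in(.015,.0225): print(rad,np.round([f([rad*np.cos(t),rad*np.sin(t),-.0105]) for t in a],1).tolist())
rel([.5,.196,.16],np.pi)
"
```

```text
-0.002 [282.34241263 284.2105953 ]
0 [282.34824127 280.62110375]
0.002 [282.35411953 277.00105208]
0.015 [[282.4, 252.7], [304.8, 261.1], [313.3, 280.7], [303.7, 299.4], [282.3, 306.8], [260.9, 299.3], [251.4, 280.6], [260.0, 261.0]]
0.0225 [[282.4, 238.0], [316.3, 251.0], [328.7, 280.7], [314.0, 308.4], [282.3, 319.3], [250.6, 308.3], [236.0, 280.5], [248.5, 250.9]]
pos [ 0.5526 -0.1887  0.1572] head -3.1414 tilt [-0.0032  0.0014 -1.    ] rel [[0.0525, 0.3847, -0.0021], np.float64(0.0002)] F [-0.4  0.2 -2.9] M [-0.013  0.045 -0.011] op 0.0408 t 5.4333
```

View pics/w5c.png

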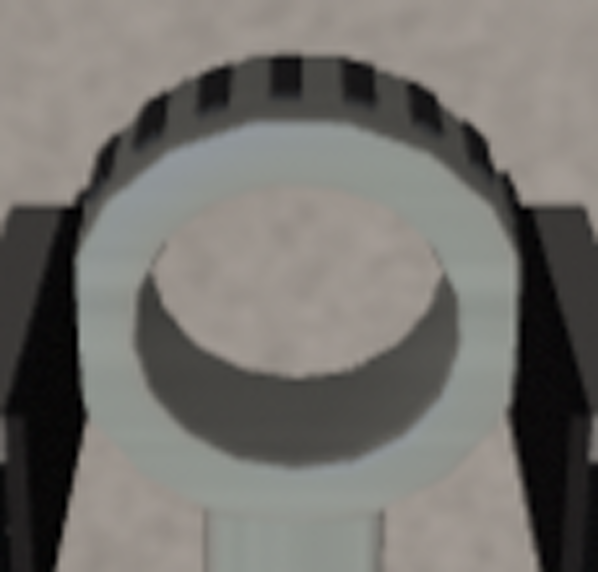

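>>> arm_command(
  commands=[
    [[0.005, 0.03, 0], 0, 255],
    [[0.01, 0.065, 0], 0, 255],
    [[0.015, 0.1, 0], 0, 255],
    [[0.02, 0.14, 0], 0, 255],
    [[0.025, 0.18, 0], 0, 255],
    [[0.03, 0.22, 0], 0, 255],
    [[0.035, 0.26, 0], 0, 255],
    [[0.04, 0.3, 0], 0, 255],
    [[0.045, 0.335, 0], 0, 255],
    [[0.05, 0.365, 0], 0, 255],
    [[0.052, 0.38, 0], 0, 255],
    [[0.052, 0.385, 0], 0, 255],
  ],
)

```text
time_s: 6.43
tool_pos: [0.4999, 0.1983, 0.1576]
ee_rot: [-0.002, 1.0, -0.0, -0.001]
ft_force: [-0.2, -1.2, -1.6]
opening: 0.0405
```

>>> arm_command(
  commands=[
    [[0, 0, -0.01], 0, 255],
    [[0, 0, -0.01], 0, 255],
    [[0, 0, -0.01], 0, 255],
    [[0, 0, -0.01], 0, 255],
    [[0, 0, -0.01], 0, 255],
    [[0, 0, -0.01], 0, 255],
  ],
)

```text
time_s: 6.93
tool_pos: [0.5014, 0.1953, 0.1691]
ee_rot: [0.0, 1.0, -0.0, -0.0]
ft_force: [0.1, 1.5, -2.0]
opening: 0.0406
```

```bash
python3 -c "
from h import *
rel([.57,.196,.16],np.pi)
cp=robot.camera_params('wrist');save('wrist','w6.png')
print(proj(cp,[.57,.196,.122]))
import pickle;pickle.dump(cp,open('w6.pkl','wb'))
save('top','t6.png',(120,140,320,290),3.5)
"
```

```text
pos [0.5014 0.1953 0.1691] head 3.1407 tilt [-3.e-04 -1.e-04 -1.e+00] rel [[-0.0686, 0.0008, 0.0091], np.float64(-0.0009)] F [ 0.1  1.5 -2. ] M [0.012 0.064 0.042] op 0.0406 t 6.9333
[283.34886008 320.57262347]
```

View pics/w6.png

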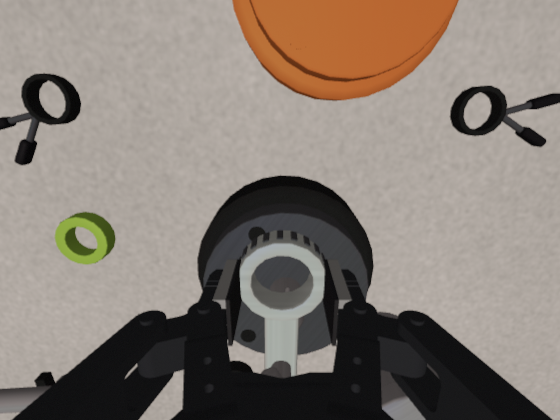

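View pics/t6.png

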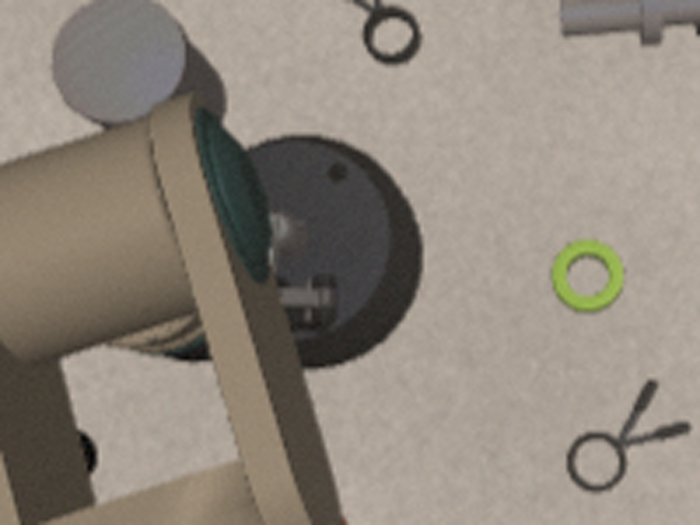

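The stub is hidden behind the lug. I'll move past it so it shows above the ring in the wrist view.

>>> arm_command(
  commands=[
    [[-0.02, 0, 0], 0, 255],
    [[-0.05, 0, 0], 0, 255],
    [[-0.08, 0, 0], 0, 255],
    [[-0.1, 0, 0], 0, 255],
    [[-0.115, 0, 0], 0, 255],
    [[-0.12, 0, 0], 0, 255],
    [[-0.12, 0, 0], 0, 255],
    [[-0.12, 0, 0], 0, 255],
    [[-0.12, 0, 0], 0, 255],
    [[-0.12, 0, 0], 0, 255],
    [[-0.12, 0, 0], 0, 255],
    [[-0.12, 0, 0], 0, 255],
  ],
)

```text
time_s: 8.03
tool_pos: [0.621, 0.1961, 0.1698]
ee_rot: [-0.0, 1.0, 0.0, 0.0]
ft_force: [0.1, -0.4, -2.0]
opening: 0.0406
```

```bash
python3 -c "
from h import *
rel([.57,.196,.16],np.pi)
cp=robot.camera_params('wrist');save('wrist','w7.png')
print(proj(cp,[.57,.196,.122]))
import pickle;pickle.dump((cp,robot.get_state()),open('w7.pkl','wb'))
im=cv2.imread('pics/w7.png');cv2.imwrite('pics/w7c.png',cv2.resize(im[140:330,200:365],None,fx=3.15,fy=3.15,interpolation=cv2.INTER_CUBIC))
"
```

```text
pos [0.621  0.1961 0.1698] head -3.1411 tilt [ 5.e-04  2.e-04 -1.e+00] rel [[0.051, -0.0001, 0.0097], np.float64(0.0005)] F [ 0.1 -0.4 -2. ] M [ 0.012  0.027 -0.019] op 0.0406 t 8.0333
[282.33310257 156.192845  ]
```

View pics/w7.png

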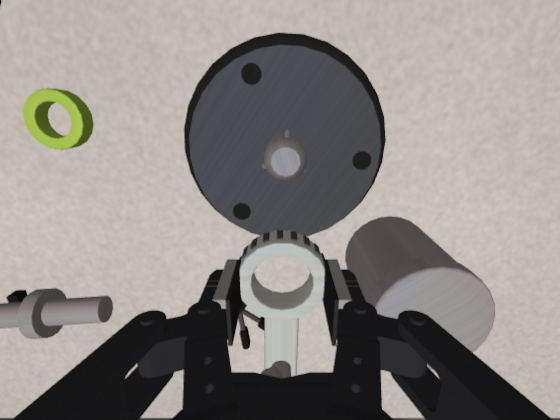

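View pics/w7c.png

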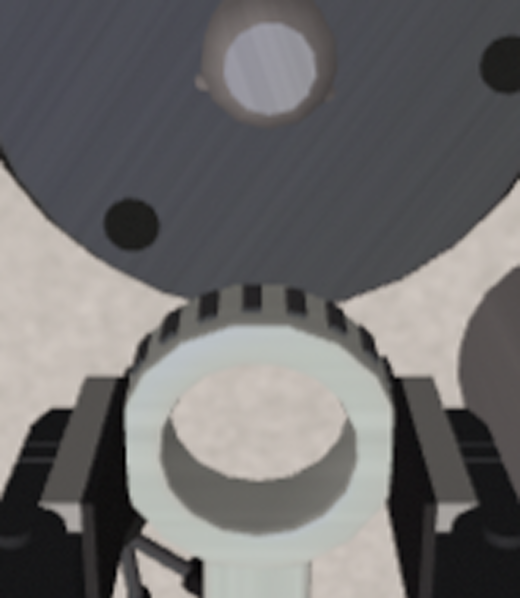

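The stub tip is at (285.4,161.6), and the ring's inner rim spans u 250.5–312.7, v 254.6–309.2.

```bash
python3 -c "
from h import *
import pickle;cp,s=pickle.load(open('w7.pkl','rb'))
from scipy.optimize import least_squares
M=R.from_quat(s['ee_rot']).as_matrix()
tip=atz(cp,285.4,161.6,.122);print('tip',tip)
a=np.linspace(0,2*np.pi,73)
def ext(p):
    P=np.array([proj(cp,s['tool_pos']+M@np.array([p[0]+.015*np.cos(t),p[1]+.015*np.sin(t),p[2]])) for t in a])
    return np.r_[P.min(0),P.max(0)]
r=least_squares(lambda p:ext(p)-[250.5,254.6,312.7,309.2],[0,0,-.0105],x_scale=[1e-3]*3,diff_step=1e-3)
print(r.x,r.fun)
r2=least_squares(lambda p:ext([p[0],p[1],-.0105])-[250.5,254.6,312.7,309.2],[0,0],x_scale=[1e-3]*2,diff_step=1e-3)
print(r2.x,r2.fun)
for q in (r.x,np.r_[r2.x,-.0105]): c=s['tool_pos']+M@q;print('ring',c,'tip-ring',(tip-c)[:2])
"
```

```text
tip [0.57329974 0.19788361 0.122     ]
[-0.0002199  -0.00034897 -0.01192969] [-0.07462321  0.08272889  0.07459671 -0.08820675]
[-0.00108076 -0.00035194] [ 0.25957098  0.34284505 -0.25919081 -0.40928665]
ring [0.6213034  0.19575347 0.18162031] tip-ring [-0.04800366  0.00213014]
ring [0.62216484 0.19575117 0.18019097] tip-ring [-0.0488651   0.00213244]
```

>>> arm_command(
  commands=[
    [[0.012, 0.001, 0], 0, 255],
    [[0.03, 0.002, 0], 0, 255],
    [[0.042, 0.002, 0], 0, 255],
    [[0.0485, 0.002, 0.005], 0, 255],
    [[0.0485, 0.002, 0.013], 0, 255],
    [[0.0485, 0.002, 0.02], 0, 255],
    [[0.0485, 0.002, 0.026], 0, 255],
    [[0.0485, 0.002, 0.03], 0, 255],
    [[0.0485, 0.002, 0.03], 0, 255],
    [[0.0485, 0.002, 0.03], 0, 255],
    [[0.0485, 0.002, 0.03], 0, 255],
    [[0.0485, 0.002, 0.03], 0, 255],
  ],
)

```text
time_s: 9.08
tool_pos: [0.5731, 0.198, 0.1398]
ee_rot: [-0.0, 1.0, 0.0, 0.0]
ft_force: [0.2, 0.8, -2.6]
opening: 0.0407
```

```bash
python3 -c "
from h import *
rel([.5727,.198,.14],np.pi)
cp=robot.camera_params('wrist');save('wrist','w8.png')
print(proj(cp,[.5733,.1979,.122]))
import pickle;pickle.dump((cp,robot.get_state()),open('w8.pkl','wb'))
im=cv2.imread('pics/w8.png');cv2.imwrite('pics/w8c.png',cv2.resize(im[225:335,230:335],None,fx=5.4,fy=5.4,interpolation=cv2.INTER_CUBIC))
save('side','s8.png',(170,80,330,220),4)
"
```

```text
pos [0.5731 0.198  0.1398] head -3.1415 tilt [ 8.e-04  3.e-04 -1.e+00] rel [[0.0004, -0.0, -0.0002], np.float64(0.0001)] F [ 0.2  0.8 -2.6] M [ 0.059  0.092 -0.03 ] op 0.0407 t 9.0833
[282.1594957 254.290995 ]
```

View pics/w8c.png

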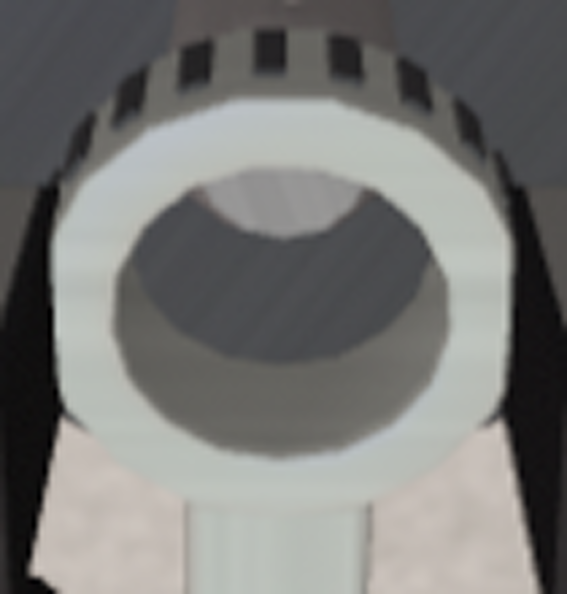

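View pics/s8.png

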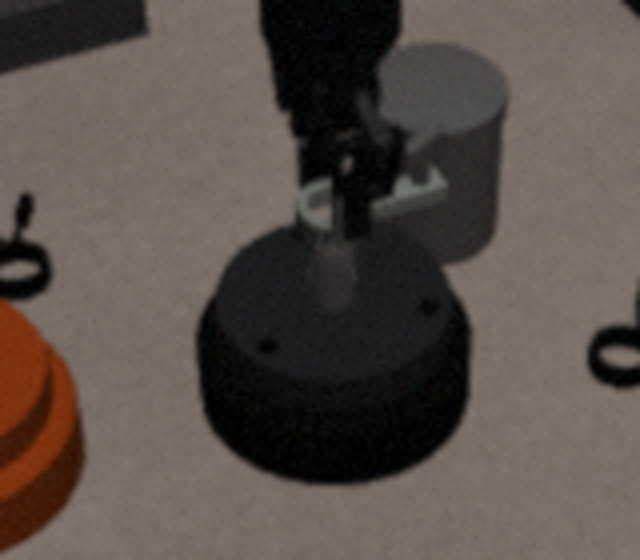

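```bash
python3 -c "
from h import *
import pickle;cp,s=pickle.load(open('w8.pkl','rb'))
from scipy.optimize import least_squares
M=R.from_quat(s['ee_rot']).as_matrix()
e=atz(cp,282.2,268.7,.122);print('tip',e-[.009,0,0])
a=np.linspace(0,2*np.pi,73)
f=lambda u,v:(230+(u-2.2)/5.4,225+(v-2.2)/5.4)
obs=np.r_[f(115,165),f(449,457)]
def ext(p):
    P=np.array([proj(cp,s['tool_pos']+M@np.array([p[0]+.015*np.cos(t),p[1]+.015*np.sin(t),p[2]])) for t in a])
    return np.r_[P.min(0),P.max(0)]
r=least_squares(lambda p:ext(p)-obs,[0,0,-.0105],x_scale=[1e-3]*3,diff_step=1e-3)
r2=least_squares(lambda p:ext([p[0],p[1],-.0105])-obs,[0,0],x_scale=[1e-3]*2,diff_step=1e-3)
for q in (r.x,np.r_[r2.x,-.0105]): c=s['tool_pos']+M@q;print(q,'ring',c,'tip-ring',(e-[.009,0,0]-c)[:2])
"
```

```text
tip [0.57358181 0.19793616 0.122     ]
[-0.0010803  -0.00029033 -0.0109502 ] ring [0.57418617 0.19774838 0.15078617] tip-ring [-0.00060436  0.00018778]
[-0.00135194 -0.00029095 -0.0105    ] ring [0.57445821 0.19774796 0.1503362 ] tip-ring [-0.00087639  0.0001882 ]
```

Aligned to within about 1 mm: the tip is seen through the ring at (282,269). I'll correct x by 0.7 mm and lower onto the cone.

>>> arm_command(
  commands=[
    [[0.0007, 0, 0.003], 0, 255],
    [[0.0007, 0, 0.007], 0, 255],
    [[0.0007, 0, 0.011], 0, 255],
    [[0.0007, 0, 0.015], 0, 255],
    [[0.0007, 0, 0.019], 0, 255],
    [[0.0007, 0, 0.022], 0, 255],
    [[0.0007, 0, 0.024], 0, 255],
    [[0.0007, 0, 0.024], 0, 255],
    [[0.0007, 0, 0.024], 0, 255],
    [[0.0007, 0, 0.024], 0, 255],
  ],
  squeeze=100,
)

```text
time_s: 10.02
tool_pos: [0.5723, 0.198, 0.1156]
ee_rot: [-0.0, 1.0, 0.0, 0.0]
ft_force: [0.2, -0.7, -2.0]
opening: 0.04
```

```bash
python3 -c "
from h import *
rel([.5727,.198,.0831],np.pi)
save('wrist','w9.png',(200,190,360,350),3.6)
rel([.5727,.198,.0831],np.pi)
"
```

```text
pos [0.5723 0.198  0.1156] head -3.1414 tilt [ 5.e-04  2.e-04 -1.e+00] rel [[-0.0004, -0.0, 0.0325], np.float64(0.0002)] F [ 0.2 -0.7 -2. ] M [-0.026  0.039  0.025] op 0.04 t 10.0167
pos [0.5723 0.198  0.1157] head -3.1414 tilt [ 6.e-04  3.e-04 -1.e+00] rel [[-0.0004, -0.0, 0.0326], np.float64(0.0002)] F [ 0.3  1.  -3.4] M [0.008 0.05  0.03 ] op 0.0403 t 10.0667
```

View pics/w9.png

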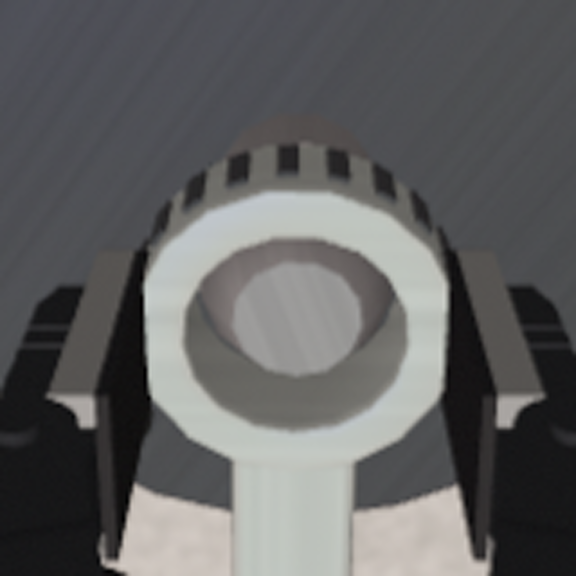

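The stub tip is inside the ring (about (298,318) in the crop) and there is no side load. I'll go down through the barbs slowly.

>>> arm_command(
  commands=[
    [[0, 0, 0.001], 0, 255],
    [[0, 0, 0.002], 0, 255],
    [[0, 0, 0.003], 0, 255],
    [[0, 0, 0.004], 0, 255],
    [[0, 0, 0.005], 0, 255],
    [[0, 0, 0.006], 0, 255],
    [[0, 0, 0.007], 0, 255],
    [[0, 0, 0.008], 0, 255],
    [[0, 0, 0.009], 0, 255],
  ],
)

```text
time_s: 10.82
tool_pos: [0.5728, 0.1982, 0.1083]
ee_rot: [-0.0, 1.0, 0.0, 0.001]
ft_force: [-3.9, -1.6, 9.1]
opening: 0.0405
```

```bash
python3 -c "
from h import *
rel([.5727,.198,.0831],np.pi)
"
```

```text
pos [0.5728 0.1982 0.1083] head -3.1413 tilt [ 2.6e-03  8.0e-04 -1.0e+00] rel [[0.0002, -0.0002, 0.0252], np.float64(0.0003)] F [-3.9 -1.6  9.1] M [-0.19   0.792 -0.022] op 0.0405 t 10.8167
```

>>> arm_command(
  commands=[
    [[0, 0, 0.001], 0, 255],
    [[0, 0, 0.002], 0, 255],
    [[0, 0, 0.003], 0, 255],
    [[0, 0, 0.004], 0, 255],
    [[0, 0, 0.005], 0, 255],
    [[0, 0, 0.006], 0, 255],
  ],
)

```text
time_s: 11.32
tool_pos: [0.5731, 0.1984, 0.105]
ee_rot: [-0.0, 1.0, 0.001, 0.002]
ft_force: [-9.8, -2.0, 18.4]
opening: 0.0404
```

```bash
python3 -c "
from h import *
rel([.5727,.198,.0831],np.pi)
save('wrist','w10.png',(200,190,360,350),3.6)
rel([.5727,.198,.0831],np.pi)
"
```

```text
pos [0.5731 0.1984 0.105 ] head -3.1412 tilt [ 0.0042  0.0013 -1.    ] rel [[0.0004, -0.0004, 0.0219], np.float64(0.0004)] F [-9.8 -2.  18.4] M [-0.38   1.732  0.024] op 0.0404 t 11.3167
pos [0.573  0.1984 0.1044] head -3.1412 tilt [ 0.0038  0.0013 -1.    ] rel [[0.0003, -0.0004, 0.0213], np.float64(0.0004)] F [-7.5 -1.  14.8] M [-0.313  1.348  0.015] op 0.0401 t 11.3667
```

View pics/w10.png

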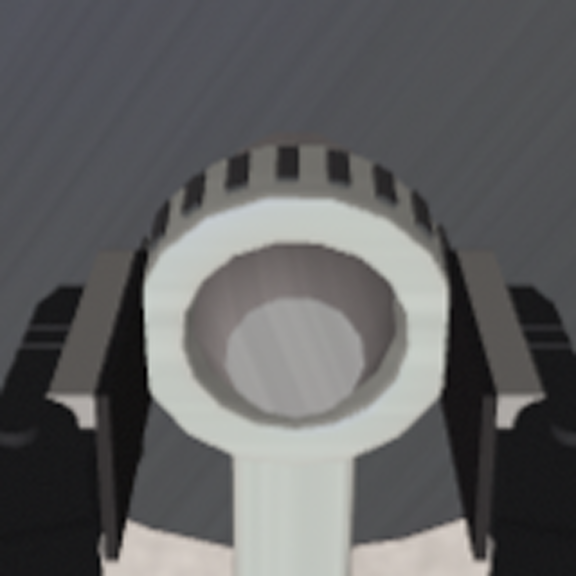

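>>> arm_command(
  commands=[
    [[0.0008, 0, 0], 0, 255],
    [[0.0015, 0, 0], 0, 255],
    [[0.0015, 0, 0], 0, 255],
    [[0.0015, 0, 0], 0, 255],
  ],
)

```text
time_s: 11.7
tool_pos: [0.5718, 0.1982, 0.1026]
ee_rot: [-0.0, 1.0, 0.001, 0.002]
ft_force: [-0.8, -0.1, 8.2]
opening: 0.0408
```

```bash
python3 -c "
from h import *
rel([.5727,.198,.0831],np.pi)
"
```

```text
pos [0.5718 0.1982 0.1026] head -3.1414 tilt [ 0.0042  0.0011 -1.    ] rel [[-0.0008, -0.0003, 0.0195], np.float64(0.0002)] F [-0.8 -0.1  8.2] M [-0.051  0.202  0.005] op 0.0408 t 11.7
```

>>> arm_command(
  commands=[
    [[0, 0, 0.001], 0, 255],
    [[0, 0, 0.002], 0, 255],
    [[0, 0, 0.003], 0, 255],
    [[0, 0, 0.004], 0, 255],
    [[0, 0, 0.005], 0, 255],
    [[0, 0, 0.006], 0, 255],
    [[0, 0, 0.007], 0, 255],
    [[0, 0, 0.008], 0, 255],
  ],
)

```text
time_s: 12.37
tool_pos: [0.5718, 0.1982, 0.0952]
ee_rot: [-0.0, 1.0, 0.001, 0.002]
ft_force: [-4.3, -0.8, 10.2]
opening: 0.0404
```

```bash
python3 -c "
from h import *
rel([.5727,.198,.0831],np.pi)
save('wrist','w11.png',(200,190,360,350),3.6)
"
```

```text
pos [0.5718 0.1982 0.0952] head -3.1414 tilt [ 0.0042  0.0011 -1.    ] rel [[-0.0008, -0.0002, 0.0121], np.float64(0.0002)] F [-4.3 -0.8 10.2] M [-0.17   0.555  0.01 ] op 0.0404 t 12.3667
```

View pics/w11.png

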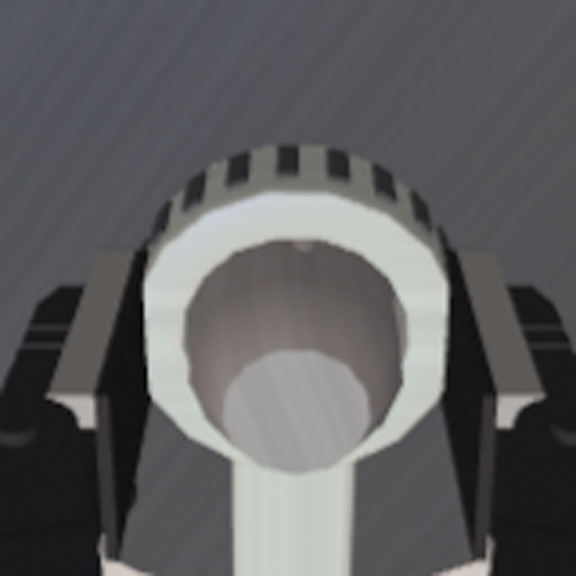

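>>> arm_command(
  commands=[
    [[0.0006, 0, 0.001], 0, 255],
    [[0.0006, 0, 0.002], 0, 255],
    [[0.0006, 0, 0.003], 0, 255],
    [[0.0006, 0, 0.004], 0, 255],
    [[0.0006, 0, 0.005], 0, 255],
    [[0.0006, 0, 0.006], 0, 255],
    [[0.0006, 0, 0.007], 0, 255],
    [[0.0006, 0, 0.007], 0, 255],
  ],
)

```text
time_s: 13.08
tool_pos: [0.5705, 0.1981, 0.0853]
ee_rot: [-0.0, 1.0, 0.0, 0.001]
ft_force: [1.8, 1.0, -0.1]
opening: 0.0402
```

```bash
python3 -c "
from h import *
rel([.5727,.198,.0831],np.pi)
"
```

```text
pos [0.5705 0.1981 0.0853] head -3.1415 tilt [ 1.6e-03  5.0e-04 -1.0e+00] rel [[-0.0022, -0.0001, 0.0022], np.float64(0.0001)] F [ 1.8  1.  -0.1] M [ 0.098 -0.391 -0.   ] op 0.0402 t 13.0833
```

>>> arm_command(
  commands=[
    [[0, 0, 0.0005], 0, 255],
    [[0, 0, 0.001], 0, 255],
    [[0, 0, 0.0015], 0, 255],
    [[0, 0, 0.0015], 0, 255],
  ],
)

```text
time_s: 13.42
tool_pos: [0.5704, 0.1981, 0.0839]
ee_rot: [-0.0, 1.0, 0.0, 0.001]
ft_force: [4.7, 2.3, -0.6]
opening: 0.0404
```

```bash
python3 -c "
from h import *
rel([.5727,.198,.0831],np.pi)
"
```

```text
pos [0.5704 0.1981 0.0839] head -3.1414 tilt [ 1.1e-03  4.0e-04 -1.0e+00] rel [[-0.0023, -0.0001, 0.0008], np.float64(0.0002)] F [ 4.7  2.3 -0.6] M [ 0.198 -0.703 -0.014] op 0.0404 t 13.4167
```

>>> arm_command(
  commands=[
    [[-0.0007, 0.0004, 0.0005], 0, 255],
    [[-0.0007, 0.0004, 0.001], 0, 255],
    [[-0.0007, 0.0004, 0.0015], 0, 255],
    [[-0.0007, 0.0004, 0.002], 0, 255],
    [[-0.0007, 0.0004, 0.002], 0, 255],
  ],
)

```text
time_s: 13.83
tool_pos: [0.5705, 0.1982, 0.0837]
ee_rot: [-0.0, 1.0, -0.0, -0.0]
ft_force: [-4.7, -3.6, 10.0]
opening: 0.0404
```

```bash
python3 -c "
from h import *
rel([.5727,.198,.0831],np.pi)
"
```

```text
pos [0.5705 0.1982 0.0837] head -3.1414 tilt [-3.e-04 -3.e-04 -1.e+00] rel [[-0.0022, -0.0002, 0.0006], np.float64(0.0001)] F [-4.7 -3.6 10. ] M [-0.347  0.809  0.023] op 0.0404 t 13.8333
```

Contact with the plate: 12 N at TCP z=0.0837. That puts the underside at about 0.078, so the collar is home. I'll ease off and check pictures before letting go.

>>> arm_command(
  commands=[
    [[0.0005, -0.0003, -0.0015], 0, 255],
    [[0.0005, -0.0003, -0.0015], 0, 255],
  ],
)

```text
time_s: 14.0
tool_pos: [0.5705, 0.1981, 0.0837]
ee_rot: [-0.0, 1.0, 0.0, 0.0]
ft_force: [2.7, -0.5, 2.9]
opening: 0.0402
```

```bash
python3 -c "
from h import *
rel([.5727,.198,.0831],np.pi)
save('wrist','w12.png',(180,190,380,350),3.6)
save('side','s12.png',(170,80,330,220),4)
"
```

```text
pos [0.5705 0.1981 0.0837] head -3.1414 tilt [ 9.e-04  3.e-04 -1.e+00] rel [[-0.0022, -0.0001, 0.0006], np.float64(0.0002)] F [ 2.7 -0.5  2.9] M [ 0.053 -0.36  -0.015] op 0.0402 t 14.0
```

View pics/w12.png

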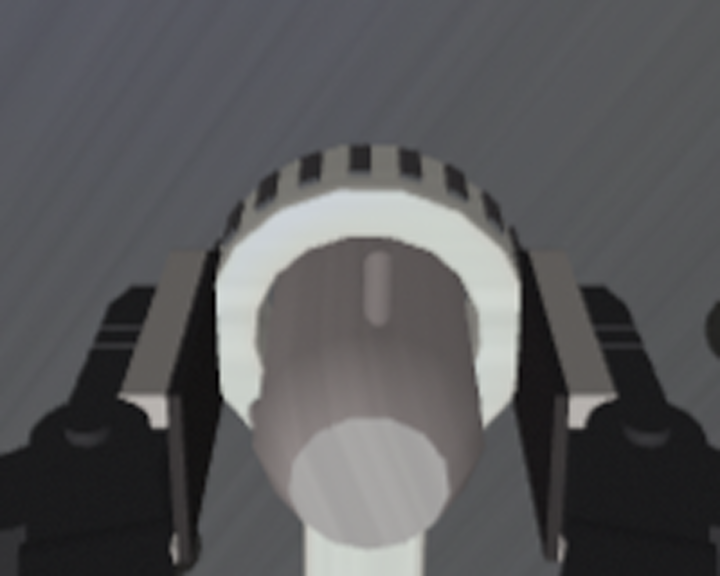

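View pics/s12.png

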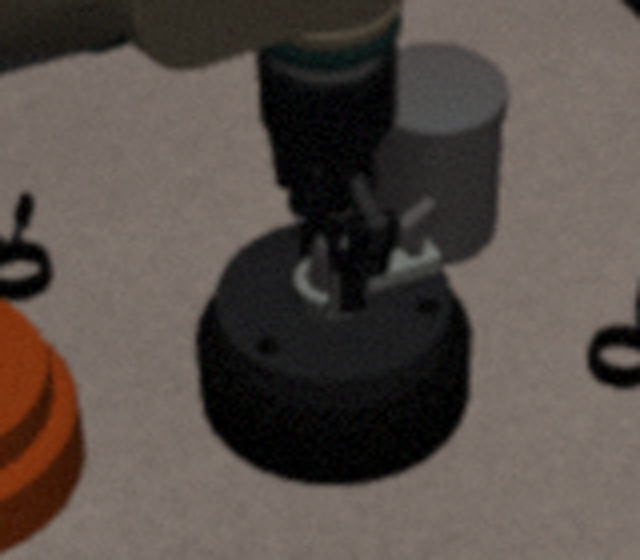

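The band's underside is on the plate and the barbs are visible above its rim. I'll release and rise.

>>> arm_command(
  commands=[
    [[0, 0, 0], 0, 90],
    [[0, 0, 0], 0, 60],
    [[0, 0, 0], 0, 60],
    [[0, 0, 0], 0, 60],
    [[0, 0, -0.01], 0, 60],
    [[0, 0, -0.03], 0, 60],
    [[0, 0, -0.06], 0, 60],
    [[0, 0, -0.085], 0, 60],
    [[0, 0, -0.1], 0, 60],
    [[0, 0, -0.1], 0, 60],
    [[0, 0, -0.1], 0, 60],
    [[0, 0, -0.1], 0, 60],
  ],
  squeeze=60,
)

```text
time_s: 15.1
tool_pos: [0.5697, 0.1979, 0.182]
ee_rot: [-0.0, 1.0, -0.0, -0.001]
ft_force: [-0.1, -0.1, 0.4]
opening: 0.0651
```

```bash
python3 -c "
from h import *
rel([.5727,.198,.2],np.pi)
s=robot.get_state();cp=robot.camera_params('wrist');save('wrist','w13.png')
import pickle;pickle.dump((cp,s),open('w13.pkl','wb'))
im=cv2.imread('pics/w13.png');cv2.imwrite('pics/w13c.png',cv2.resize(im[190:340,220:340],None,fx=4,fy=4,interpolation=cv2.INTER_CUBIC))
"
```

```text
pos [0.5697 0.1979 0.182 ] head -3.1414 tilt [-2.e-03 -5.e-04 -1.e+00] rel [[-0.003, 0.0001, -0.018], np.float64(0.0002)] F [-0.1 -0.1  0.4] M [-0.013  0.009  0.013] op 0.0651 t 15.1
```

View pics/w13.png

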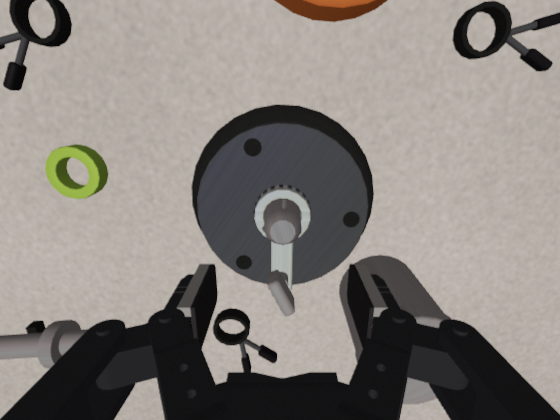

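View pics/w13c.png

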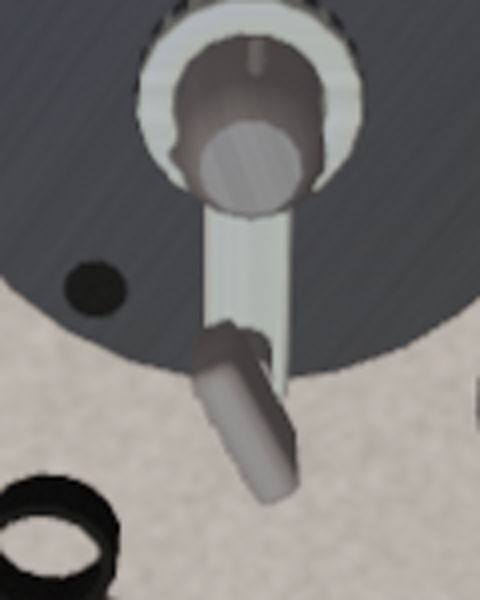

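```bash
python3 -c "
from h import *
import pickle;cp,s=pickle.load(open('w13.pkl','rb'))
f=lambda x,y:(220+(x-1.5)/4,190+(y-1.5)/4)
a=atz(cp,*f(212,370),.1255);b=atz(cp,*f(277,496),.1255);print(a,b,(a+b)/2,np.linalg.norm(b-a),np.arctan2(*(b-a)[[1,0]]))
print('tip',atz(cp,*f(250,168),.122),'lug',atz(cp,*f(247,240),.092),atz(cp,*f(246,320),.092))
"
```

```text
[0.61181183 0.19083808 0.1255    ] [0.63913947 0.20294564 0.1255    ] [0.62547565 0.19689186 0.1255    ] 0.029889678959459747 0.4170607244255297
tip [0.57335649 0.19772411 0.122     ] lug [0.60183843 0.19710347 0.092     ] [0.62038911 0.19690525 0.092     ]
```

The wing's middle is at about (0.6255,0.197), yaw about 0.43. I'll go above it, turned to match.

>>> arm_command(
  commands=[
    [[-0.01, 0, 0], -0.1, 100],
    [[-0.03, 0, 0], -0.2, 135],
    [[-0.045, 0, 0], -0.3, 135],
    [[-0.0555, -0.001, 0.005], -0.4, 135],
    [[-0.0555, -0.001, 0.01], -0.43, 135],
    [[-0.0555, -0.001, 0.02], -0.43, 135],
    [[-0.0555, -0.001, 0.03], -0.43, 135],
    [[-0.0555, -0.001, 0.035], -0.43, 135],
    [[-0.0555, -0.001, 0.035], -0.43, 135],
    [[-0.0555, -0.001, 0.035], -0.43, 135],
    [[-0.0555, -0.001, 0.035], -0.43, 135],
    [[-0.0555, -0.001, 0.035], -0.43, 135],
  ],
)

```text
time_s: 16.15
tool_pos: [0.6259, 0.1972, 0.1493]
ee_rot: [-0.213, 0.977, 0.0, 0.001]
ft_force: [-0.4, -0.2, 0.6]
opening: 0.0405
```

```bash
python3 -c "
from h import *
rel([.6255,.197,.1],np.pi+.43)
s=robot.get_state();cp=robot.camera_params('wrist');save('wrist','w14.png')
import pickle;pickle.dump((cp,s),open('w14.pkl','wb'))
"
```

```text
pos [0.6259 0.1972 0.1493] head -2.7115 tilt [ 1.4e-03  4.0e-04 -1.0e+00] rel [[0.0006, -0.0, 0.0493], np.float64(0.0001)] F [-0.4 -0.2  0.6] M [-0.001  0.017 -0.004] op 0.0405 t 16.15
```

View pics/w14.png

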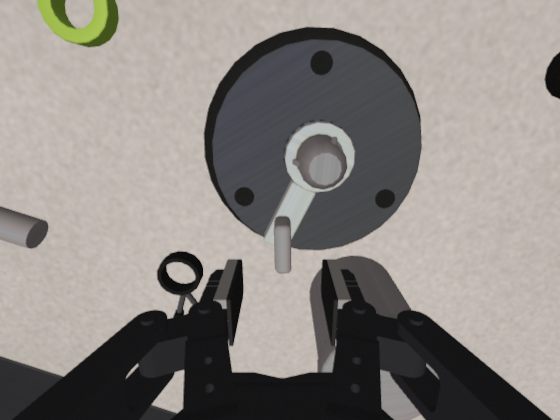

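```bash
python3 -c "
from h import *
import pickle;cp,s=pickle.load(open('w14.pkl','rb'))
im=cv2.imread('pics/w14.png');cv2.imwrite('pics/w14c.png',cv2.resize(im[190:300,235:335],None,fx=5.4,fy=5.4,interpolation=cv2.INTER_CUBIC))
d=np.array([np.cos(.43),np.sin(.43),0])*.016
c=np.array([.6255,.197,.1255])
for k in(-1,0,1):
  p=proj(cp,c+k*d);print(p,(p-[235,190])*5.4)
"
```

```text
[283.44972202 223.87602624] [261.62849891 182.9305417 ]
[283.37754631 249.23930529] [261.23875009 319.89224858]
[283.30930255 273.22085661] [260.8702338  449.39262572]
```

View pics/w14c.png

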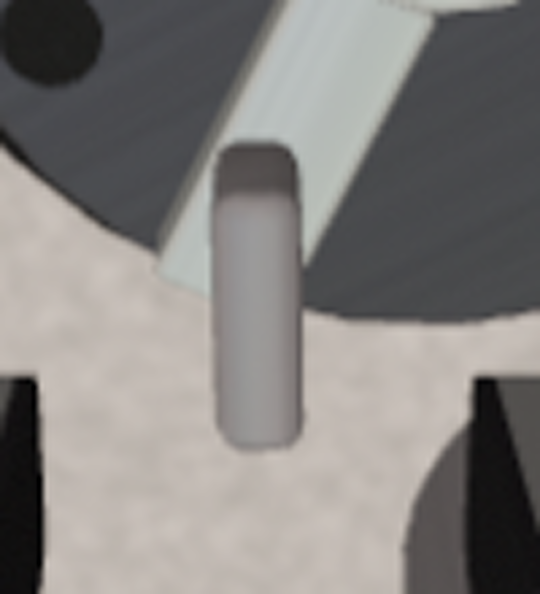

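The wing lies where predicted (about (283,249)) and is parallel to the pads. I'll descend and grip it.

>>> arm_command(
  commands=[
    [[0.0005, 0, 0.01], 0, 135],
    [[0.0005, 0, 0.02], 0, 135],
    [[0.0005, 0, 0.03], 0, 135],
    [[0.0005, 0, 0.04], 0, 135],
    [[0.0005, 0, 0.046], 0, 135],
    [[0.0005, 0, 0.049], 0, 135],
    [[0.0005, 0, 0.049], 0, 135],
    [[0.0005, 0, 0.049], 0, 135],
    [[0.0005, 0, 0.049], 0, 135],
    [[0.0005, 0, 0.049], 0, 135],
  ],
)

```text
time_s: 17.03
tool_pos: [0.6256, 0.197, 0.1001]
ee_rot: [-0.213, 0.977, 0.0, 0.001]
ft_force: [-0.4, 0.2, -0.4]
opening: 0.0401
```

```bash
python3 -c "
from h import *
rel([.6255,.197,.1],np.pi+.43)
s=robot.get_state();cp=robot.camera_params('wrist');save('wrist','w15.png',(180,190,380,350),3.6)
"
```

```text
pos [0.6256 0.197  0.1001] head -2.7114 tilt [ 1.3e-03  4.0e-04 -1.0e+00] rel [[0.0001, 0.0001, 0.0001], np.float64(0.0002)] F [-0.4  0.2 -0.4] M [0.029 0.049 0.004] op 0.0401 t 17.0333
```

View pics/w15.png

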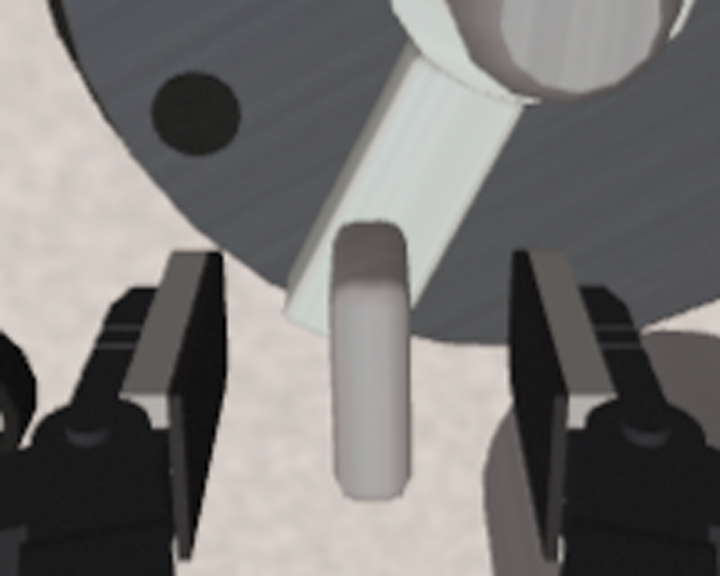

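>>> arm_command(
  commands=[
    [[0, 0, 0], 0, 180],
    [[0, 0, 0], 0, 220],
    [[0, 0, 0], 0, 255],
    [[0, 0, 0], 0, 255],
    [[0, 0, 0], 0, 255],
    [[0, 0, 0], 0, 255],
  ],
  squeeze=60,
)

```text
time_s: 17.58
tool_pos: [0.6254, 0.1969, 0.0997]
ee_rot: [-0.213, 0.977, 0.0, 0.0]
ft_force: [-0.1, -0.1, 2.3]
opening: 0.0086
```

```bash
python3 -c "
from h import *
rel([.6255,.197,.1],np.pi+.43)
"
```

```text
pos [0.6254 0.1969 0.0997] head -2.7114 tilt [ 5.e-04  1.e-04 -1.e+00] rel [[-0.0001, 0.0001, -0.0003], np.float64(0.0002)] F [-0.1 -0.1  2.3] M [-0.076  0.065  0.039] op 0.0086 t 17.5833
```

>>> arm_command(
  commands=[
    [[0, 0, 0], 0.04, 255],
    [[0, 0, 0], 0.08, 255],
    [[0, 0, 0], 0.12, 255],
    [[0, 0, 0], 0.16, 255],
    [[0, 0, 0], 0.2, 255],
    [[0, 0, 0], 0.2, 255],
  ],
)

```text
time_s: 18.08
tool_pos: [0.6255, 0.1965, 0.0997]
ee_rot: [-0.114, 0.993, -0.0, 0.0]
ft_force: [0.6, -1.7, 2.2]
opening: 0.0086
```

```bash
python3 -c "
from h import *
for i in range(3):
  rel([.6255,.197,.1],np.pi+.43);robot.get_image('wrist')
"
```

```text
pos [0.6255 0.1965 0.0997] head -2.9131 tilt [ 6.e-04 -4.e-04 -1.e+00] rel [[-0.0001, 0.0005, -0.0003], np.float64(-0.2015)] F [ 0.6 -1.7  2.2] M [-0.27   0.005  0.002] op 0.0086 t 18.0833
pos [0.6255 0.1966 0.0997] head -2.911 tilt [ 7.e-04 -3.e-04 -1.e+00] rel [[-0.0001, 0.0004, -0.0003], np.float64(-0.1994)] F [ 0.7 -2.3  2.7] M [-0.341 -0.022  0.016] op 0.0087 t 18.1333
pos [0.6255 0.1966 0.0997] head -2.9105 tilt [ 7.e-04 -3.e-04 -1.e+00] rel [[-0.0001, 0.0004, -0.0003], np.float64(-0.1989)] F [ 0.4 -1.8  2.4] M [-0.385 -0.006  0.026] op 0.0088 t 18.1833
```

```bash
python3 -c "
from h import *
s=robot.get_state();save('wrist','w16.png',(180,190,380,350),3.6);print(s['moment'],s['joint_torque'],s['q'])
"
```

```text
[-0.44460997 -0.07532451  0.01990849] [ 1.49719812e+00 -5.19698417e+01 -3.34683824e+01  6.78539984e-01
 -1.20070581e-01  1.83631433e-02] [ 2.48383582e-01  4.90042302e-01  1.14471081e+00 -4.18755815e-04
  1.50621399e+00 -1.55346126e+00]
```

View pics/w16.png

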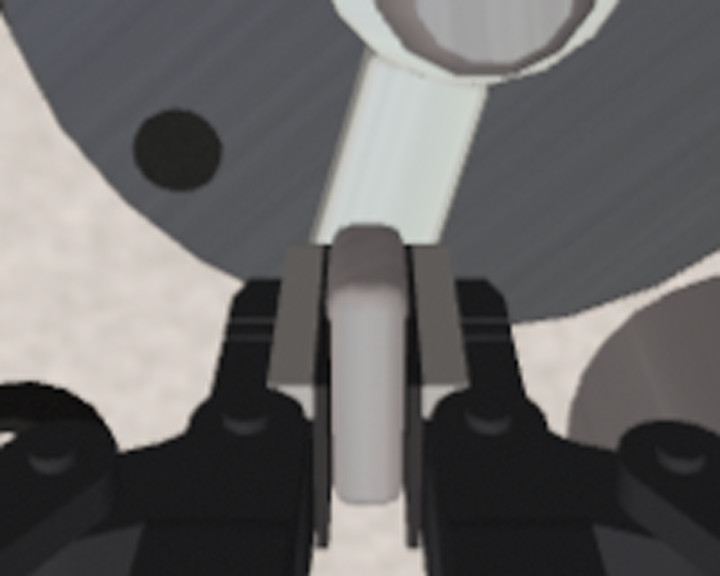

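>>> arm_command(
  commands=[
    [[0, 0, 0], 0.04, 255],
    [[0, 0, 0], 0.08, 255],
    [[0, 0, 0], 0.12, 255],
    [[0, 0, 0], 0.16, 255],
  ],
)

```text
time_s: 18.62
tool_pos: [0.6255, 0.1966, 0.0997]
ee_rot: [-0.035, 0.999, -0.0, 0.0]
ft_force: [0.9, -2.1, 3.9]
opening: 0.0087
```

```bash
python3 -c "
from h import *
for i in range(3):
  rel([.6255,.197,.1],np.pi+.43);robot.get_image('wrist')
"
```

```text
pos [0.6255 0.1966 0.0997] head -3.0725 tilt [ 7.e-04 -3.e-04 -1.e+00] rel [[-0.0, 0.0004, -0.0003], np.float64(-0.3609)] F [ 0.9 -2.1  3.9] M [-0.515 -0.007  0.177] op 0.0087 t 18.6167
pos [0.6255 0.1967 0.0997] head -3.0749 tilt [ 8.e-04 -2.e-04 -1.e+00] rel [[-0.0, 0.0003, -0.0003], np.float64(-0.3634)] F [ 0.5 -2.1  4.3] M [-0.459  0.031  0.03 ] op 0.0086 t 18.6667
pos [0.6255 0.1967 0.0997] head -3.0713 tilt [ 7.e-04 -1.e-04 -1.e+00] rel [[-0.0, 0.0003, -0.0003], np.float64(-0.3598)] F [ 0.7 -2.2  2.2] M [-0.368 -0.047 -0.066] op 0.0088 t 18.7167
```

>>> arm_command(
  commands=[
    [[0, 0, 0], 0.04, 255],
    [[0, 0, 0], 0.08, 255],
    [[0, 0, 0], 0.12, 255],
  ],
)

```text
time_s: 19.02
tool_pos: [0.6255, 0.1968, 0.0997]
ee_rot: [0.025, 1.0, 0.0, 0.0]
ft_force: [0.8, -3.1, 3.5]
opening: 0.0091
```

```bash
python3 -c "
from h import *
rel([.6255,.197,.1],np.pi+.43)
"
```

```text
pos [0.6255 0.1968 0.0997] head 3.0917 tilt [ 8.e-04  1.e-04 -1.e+00] rel [[0.0, 0.0002, -0.0003], np.float64(-0.4799)] F [ 0.8 -3.1  3.5] M [-0.407 -0.048  0.12 ] op 0.0091 t 19.0167
```

>>> arm_command(
  commands=[
    [[0, 0, 0], 0.04, 255],
    [[0, 0, 0], 0.08, 255],
    [[0, 0, 0], 0.12, 255],
  ],
)

```text
time_s: 19.27
tool_pos: [0.6256, 0.1967, 0.0997]
ee_rot: [0.085, 0.996, -0.0, 0.001]
ft_force: [2.1, -3.4, 4.0]
opening: 0.009
```

```bash
python3 -c "
from h import *
rel([.6255,.197,.1],np.pi+.43)
"
```

```text
pos [0.6256 0.1967 0.0997] head 2.9717 tilt [ 1.e-03 -2.e-04 -1.e+00] rel [[0.0002, 0.0003, -0.0003], np.float64(-0.5999)] F [ 2.1 -3.4  4. ] M [-0.481 -0.19   0.233] op 0.009 t 19.2667
```

>>> arm_command(
  commands=[
    [[0, 0, 0], 0.04, 255],
    [[0, 0, 0], 0.08, 255],
    [[0, 0, 0], 0.12, 255],
  ],
)

```text
time_s: 19.52
tool_pos: [0.6261, 0.1963, 0.0997]
ee_rot: [0.145, 0.989, -0.0, 0.001]
ft_force: [4.3, -3.8, 1.4]
opening: 0.0087
```

```bash
python3 -c "
from h import *
for i in range(3):
  rel([.6255,.197,.1],np.pi+.43);robot.get_image('wrist')
"
```

```text
pos [0.6261 0.1963 0.0997] head 2.8514 tilt [ 2.2e-03 -7.0e-04 -1.0e+00] rel [[0.0007, 0.0005, -0.0003], np.float64(-0.7202)] F [ 4.3 -3.8  1.4] M [-0.792 -0.68   0.243] op 0.0087 t 19.5167
pos [0.6261 0.1963 0.0997] head 2.8487 tilt [ 2.4e-03 -7.0e-04 -1.0e+00] rel [[0.0008, 0.0005, -0.0003], np.float64(-0.7229)] F [ 4.3 -3.9  2.3] M [-0.562 -0.679  0.102] op 0.009 t 19.5667
pos [0.6262 0.1964 0.0997] head 2.8518 tilt [ 2.6e-03 -4.0e-04 -1.0e+00] rel [[0.0009, 0.0004, -0.0003], np.float64(-0.7198)] F [ 5.8 -3.1  2.1] M [-0.574 -0.681  0.071] op 0.0085 t 19.6167
```

>>> arm_command(
  commands=[
    [[-0.001, 0, 0], 0.03, 255],
    [[-0.001, 0, 0], 0.07, 255],
    [[-0.001, 0, 0], 0.11, 255],
  ],
)

```text
time_s: 19.92
tool_pos: [0.6267, 0.1961, 0.0997]
ee_rot: [0.199, 0.98, -0.0, 0.001]
ft_force: [1.6, -3.6, 4.1]
opening: 0.0088
```

```bash
python3 -c "
from h import *
for i in range(2):
  rel([.6255,.197,.1],np.pi+.43);robot.get_image('wrist')
"
```

```text
pos [0.6267 0.1961 0.0997] head 2.7415 tilt [ 1.1e-03 -6.0e-04 -1.0e+00] rel [[0.0014, 0.0004, -0.0003], np.float64(-0.8301)] F [ 1.6 -3.6  4.1] M [-0.709 -0.242  0.257] op 0.0088 t 19.9167
pos [0.6267 0.1961 0.0997] head 2.7391 tilt [ 1.2e-03 -6.0e-04 -1.0e+00] rel [[0.0014, 0.0003, -0.0003], np.float64(-0.8325)] F [ 2.2 -3.6  3.5] M [-0.671 -0.323  0.166] op 0.0091 t 19.9667
```

>>> arm_command(
  commands=[
    [[0, 0, 0], 0.04, 255],
    [[0, 0, 0], 0.08, 255],
  ],
)

```text
time_s: 20.18
tool_pos: [0.6268, 0.1961, 0.0996]
ee_rot: [0.237, 0.971, -0.0, 0.001]
ft_force: [2.8, -4.6, 3.0]
opening: 0.0092
```

```bash
python3 -c "
from h import *
for i in range(3):
  rel([.6255,.197,.1],np.pi+.43);robot.get_image('wrist')
"
```

```text
pos [0.6268 0.1961 0.0996] head 2.6624 tilt [ 1.5e-03 -6.0e-04 -1.0e+00] rel [[0.0016, 0.0002, -0.0004], np.float64(-0.9092)] F [ 2.8 -4.6  3. ] M [-0.797 -0.469  0.344] op 0.0092 t 20.1833
pos [0.6268 0.196  0.0997] head 2.6596 tilt [ 1.6e-03 -6.0e-04 -1.0e+00] rel [[0.0016, 0.0002, -0.0003], np.float64(-0.912)] F [ 3.3 -4.5  2.8] M [-0.772 -0.41   0.203] op 0.0093 t 20.2333
pos [0.6269 0.1961 0.0997] head 2.6626 tilt [ 1.7e-03 -5.0e-04 -1.0e+00] rel [[0.0016, 0.0002, -0.0003], np.float64(-0.909)] F [ 3.2 -4.2  3.5] M [-0.738 -0.457  0.095] op 0.009 t 20.2833
```

>>> arm_command(
  commands=[
    [[0, 0, 0], 0.03, 255],
  ],
)

```text
time_s: 20.42
tool_pos: [0.6269, 0.1961, 0.0997]
ee_rot: [0.251, 0.968, -0.0, 0.001]
ft_force: [3.5, -4.3, 3.4]
opening: 0.0091
```

```bash
python3 -c "
from h import *
rel([.6255,.197,.1],np.pi+.43);print(robot.get_state()['joint_torque'])
"
```

```text
pos [0.6269 0.1961 0.0997] head 2.6342 tilt [ 1.8e-03 -6.0e-04 -1.0e+00] rel [[0.0017, 0.0002, -0.0003], np.float64(-0.9374)] F [ 3.5 -4.3  3.4] M [-0.905 -0.47   0.274] op 0.0091 t 20.4167
[  3.40548456 -51.771276   -32.479105     1.56315688   0.49175592
  -0.55285385]
```

>>> arm_command(
  commands=[
    [[0, 0, 0], 0.03, 255],
  ],
)

```text
time_s: 20.5
tool_pos: [0.6269, 0.196, 0.0997]
ee_rot: [0.266, 0.964, -0.0, 0.001]
ft_force: [3.4, -4.9, 3.7]
opening: 0.0088
```

```bash
python3 -c "
from h import *
for i in range(3):
  rel([.6255,.197,.1],np.pi+.43);print(robot.get_state()['joint_torque'][5]);robot.get_image('wrist')
"
```

```text
pos [0.6269 0.196  0.0997] head 2.6028 tilt [ 1.8e-03 -8.0e-04 -1.0e+00] rel [[0.0017, 0.0002, -0.0003], np.float64(-0.9688)] F [ 3.4 -4.9  3.7] M [-0.921 -0.524  0.286] op 0.0088 t 20.5
-0.23493055254220963
pos [0.6269 0.1959 0.0997] head 2.6007 tilt [ 1.8e-03 -8.0e-04 -1.0e+00] rel [[0.0018, 0.0002, -0.0003], np.float64(-0.9709)] F [ 2.9 -4.9  3.1] M [-0.862 -0.587  0.188] op 0.0087 t 20.55
0.14560782350599766
pos [0.6269 0.196  0.0997] head 2.6029 tilt [ 1.7e-03 -8.0e-04 -1.0e+00] rel [[0.0017, 0.0002, -0.0003], np.float64(-0.9687)] F [ 3.  -4.7  3.3] M [-0.83 -0.52  0.11] op 0.0087 t 20.6
0.43661258183419704
```

>>> arm_command(
  commands=[
    [[0, 0, 0], 0.03, 255],
  ],
)

```text
time_s: 20.73
tool_pos: [0.6269, 0.1959, 0.0997]
ee_rot: [0.28, 0.96, -0.0, 0.001]
ft_force: [3.5, -5.1, 3.3]
opening: 0.0087
```

```bash
python3 -c "
from h import *
rel([.6255,.197,.1],np.pi+.43)
"
```

```text
pos [0.6269 0.1959 0.0997] head 2.5741 tilt [ 1.8e-03 -9.0e-04 -1.0e+00] rel [[0.0018, 0.0002, -0.0003], np.float64(-0.9975)] F [ 3.5 -5.1  3.3] M [-0.949 -0.463  0.259] op 0.0087 t 20.7333
```

>>> arm_command(
  commands=[
    [[0, 0, 0], 0.03, 255],
  ],
)

```text
time_s: 20.82
tool_pos: [0.627, 0.1958, 0.0997]
ee_rot: [0.295, 0.955, -0.0, 0.001]
ft_force: [3.4, -5.9, 4.1]
opening: 0.0089
```

```bash
python3 -c "
from h import *
rel([.6255,.197,.1],np.pi+.43)
"
```

```text
pos [0.627  0.1958 0.0997] head 2.5426 tilt [ 0.0019 -0.0011 -1.    ] rel [[0.0019, 0.0002, -0.0003], np.float64(-1.029)] F [ 3.4 -5.9  4.1] M [-0.98  -0.534  0.248] op 0.0089 t 20.8167
```

I'll back off a little and sweep forward again at a steady rate, to average the torque noise.

>>> arm_command(
  commands=[
    [[0, 0, 0], -0.06, 255],
    [[0, 0, 0], -0.12, 255],
    [[0, 0, 0], -0.16, 255],
    [[0, 0, 0], -0.2, 255],
    [[0, 0, 0], -0.2, 255],
  ],
)

```text
time_s: 21.23
tool_pos: [0.6271, 0.1972, 0.0997]
ee_rot: [0.196, 0.981, 0.001, 0.001]
ft_force: [5.3, -0.4, 2.2]
opening: 0.0088
```

```bash
python3 -c "
from h import *
rel([.6255,.197,.1],np.pi+.43)
"
```

```text
pos [0.6271 0.1972 0.0997] head 2.7465 tilt [ 0.0027  0.0015 -1.    ] rel [[0.0014, -0.0008, -0.0003], np.float64(-0.8251)] F [ 5.3 -0.4  2.2] M [-0.192 -0.837  0.037] op 0.0088 t 21.2333
```

>>> arm_command(
  commands=[
    [[0, 0, 0], 0.04, 255],
    [[0, 0, 0], 0.08, 255],
  ],
)

```text
time_s: 21.4
tool_pos: [0.6272, 0.1967, 0.0997]
ee_rot: [0.237, 0.971, 0.001, 0.001]
ft_force: [5.5, -2.5, 1.8]
opening: 0.0089
```

```bash
python3 -c "
from h import *
rel([.6255,.197,.1],np.pi+.43)
"
```

```text
pos [0.6272 0.1967 0.0997] head 2.6627 tilt [ 2.9e-03  5.0e-04 -1.0e+00] rel [[0.0016, -0.0005, -0.0003], np.float64(-0.9088)] F [ 5.5 -2.5  1.8] M [-0.403 -0.907  0.309] op 0.0089 t 21.4
```

>>> arm_command(
  commands=[
    [[0, 0, 0], 0.04, 255],
  ],
)

```text
time_s: 21.48
tool_pos: [0.6272, 0.1966, 0.0997]
ee_rot: [0.257, 0.967, 0.001, 0.001]
ft_force: [5.3, -2.9, 1.0]
opening: 0.0091
```

```bash
python3 -c "
from h import *
rel([.6255,.197,.1],np.pi+.43)
"
```

```text
pos [0.6272 0.1966 0.0997] head 2.6225 tilt [ 2.9e-03  3.0e-04 -1.0e+00] rel [[0.0017, -0.0005, -0.0003], np.float64(-0.9491)] F [ 5.3 -2.9  1. ] M [-0.523 -0.91   0.285] op 0.0091 t 21.4833
```

>>> arm_command(
  commands=[
    [[0, 0, 0], 0.04, 255],
  ],
)

```text
time_s: 21.57
tool_pos: [0.6272, 0.1965, 0.0997]
ee_rot: [0.276, 0.961, 0.001, 0.001]
ft_force: [5.2, -3.0, 2.0]
opening: 0.0089
```

```bash
python3 -c "
from h import *
rel([.6255,.197,.1],np.pi+.43)
"
```

```text
pos [0.6272 0.1965 0.0997] head 2.5824 tilt [ 3.e-03  2.e-04 -1.e+00] rel [[0.0018, -0.0005, -0.0003], np.float64(-0.9892)] F [ 5.2 -3.   2. ] M [-0.593 -0.901  0.353] op 0.0089 t 21.5667
```

>>> arm_command(
  commands=[
    [[0, 0, 0], 0.04, 255],
  ],
)

```text
time_s: 21.65
tool_pos: [0.6273, 0.1964, 0.0997]
ee_rot: [0.295, 0.955, 0.001, 0.001]
ft_force: [6.3, -3.7, 2.0]
opening: 0.0089
```

```bash
python3 -c "
from h import *
rel([.6255,.197,.1],np.pi+.43)
"
```

```text
pos [0.6273 0.1964 0.0997] head 2.5424 tilt [ 3.1e-03  1.0e-04 -1.0e+00] rel [[0.0018, -0.0005, -0.0003], np.float64(-1.0292)] F [ 6.3 -3.7  2. ] M [-0.55  -0.949  0.281] op 0.0089 t 21.65
```

>>> arm_command(
  commands=[
    [[-0.0012, 0.0008, 0], 0, 255],
    [[-0.0012, 0.0008, 0], 0, 255],
    [[-0.0012, 0.0008, 0], 0, 255],
  ],
)

```text
time_s: 21.9
tool_pos: [0.6275, 0.1964, 0.0996]
ee_rot: [0.294, 0.956, -0.0, -0.0]
ft_force: [-1.1, -4.0, 5.3]
opening: 0.0088
```

```bash
python3 -c "
from h import *
rel([.6255,.197,.1],np.pi+.43);save('wrist','w17.png',(180,150,380,310),3.6);rel([.6255,.197,.1],np.pi+.43)
"
```

```text
pos [0.6275 0.1964 0.0996] head 2.5445 tilt [-6.e-04 -2.e-04 -1.e+00] rel [[0.002, -0.0007, -0.0004], np.float64(-1.0271)] F [-1.1 -4.   5.3] M [-0.637  0.242  0.034] op 0.0088 t 21.9
pos [0.6275 0.1965 0.0996] head 2.5445 tilt [-5.e-04 -2.e-04 -1.e+00] rel [[0.0019, -0.0007, -0.0004], np.float64(-1.0271)] F [-1.6 -3.2  5.7] M [-0.615  0.22   0.115] op 0.0088 t 21.95
```

View pics/w17.png

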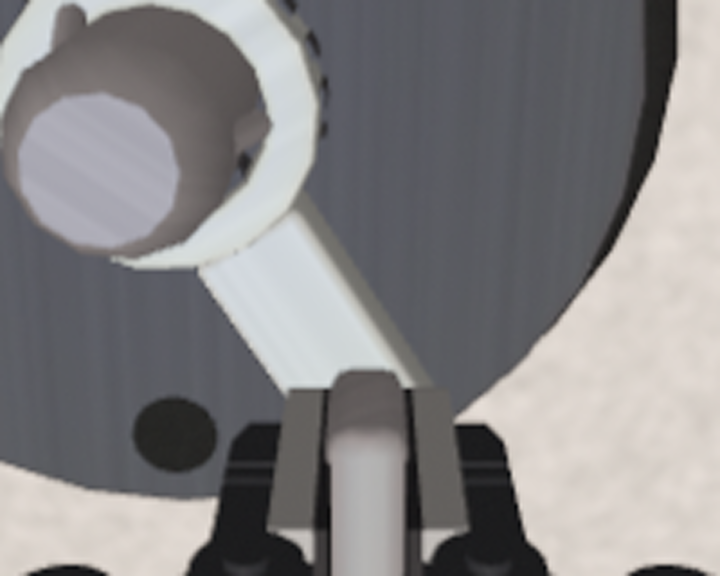

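>>> arm_command(
  commands=[
    [[0, 0, 0], -0.06, 255],
    [[0, 0, 0], -0.1, 255],
    [[0, 0, 0], -0.1, 255],
    [[0, 0, 0], -0.06, 255],
  ],
)

```text
time_s: 22.28
tool_pos: [0.6275, 0.1967, 0.0997]
ee_rot: [0.265, 0.964, 0.0, -0.0]
ft_force: [-0.4, -2.4, 5.3]
opening: 0.0091
```

```bash
python3 -c "
from h import *
rel([.6255,.197,.1],np.pi+.43)
"
```

```text
pos [0.6275 0.1967 0.0997] head 2.6054 tilt [-4.e-04  3.e-04 -1.e+00] rel [[0.0018, -0.0008, -0.0003], np.float64(-0.9662)] F [-0.4 -2.4  5.3] M [-0.516  0.17   0.277] op 0.0091 t 22.2833
```

>>> arm_command(
  commands=[
    [[0, 0, 0], 0.04, 255],
  ],
)

```text
time_s: 22.37
tool_pos: [0.6275, 0.1968, 0.0997]
ee_rot: [0.285, 0.959, 0.0, -0.0]
ft_force: [-0.3, -2.4, 5.0]
opening: 0.0089
```

```bash
python3 -c "
from h import *
rel([.6255,.197,.1],np.pi+.43)
"
```

```text
pos [0.6275 0.1968 0.0997] head 2.5634 tilt [-4.e-04  2.e-04 -1.e+00] rel [[0.0018, -0.0009, -0.0003], np.float64(-1.0082)] F [-0.3 -2.4  5. ] M [-0.514  0.157  0.338] op 0.0089 t 22.3667
```

>>> arm_command(
  commands=[
    [[0, 0, 0], 0.035, 255],
  ],
)

```text
time_s: 22.45
tool_pos: [0.6275, 0.1967, 0.0997]
ee_rot: [0.302, 0.953, 0.0, -0.0]
ft_force: [-0.7, -2.3, 5.9]
opening: 0.0087
```

```bash
python3 -c "
from h import *
rel([.6255,.197,.1],np.pi+.43)
"
```

```text
pos [0.6275 0.1967 0.0997] head 2.5282 tilt [-3.e-04  2.e-04 -1.e+00] rel [[0.0018, -0.0009, -0.0003], np.float64(-1.0434)] F [-0.7 -2.3  5.9] M [-0.486  0.122  0.272] op 0.0087 t 22.45
```

Moving readings average about 0.33 N m at this angle, against 0.15–0.16 loose. That's about 0.17 above loose, which is snug. I'll let go and rise.

>>> arm_command(
  commands=[
    [[0, 0, 0], 0, 255],
    [[0, 0, 0], 0, 215],
    [[0, 0, 0], 0, 180],
    [[0, 0, 0], 0, 180],
    [[0, 0, 0], 0, 180],
    [[0, 0, -0.01], 0, 180],
    [[0, 0, -0.03], 0, 180],
    [[0, 0, -0.06], 0, 180],
    [[0, 0, -0.09], 0, 180],
    [[0, 0, -0.1], 0, 180],
    [[0, 0, -0.1], 0, 180],
    [[0, 0, -0.1], 0, 180],
  ],
)

```text
time_s: 23.45
tool_pos: [0.6277, 0.1967, 0.1994]
ee_rot: [0.302, 0.953, 0.0, 0.0]
ft_force: [0.4, -0.2, -0.8]
opening: 0.0247
```

```bash
python3 -c "
from h import *
rel([.5,.197,.2],np.pi)
save('wrist','w18.png');save('side','s18.png',(170,80,330,220),4)
"
```

```text
pos [0.6277 0.1967 0.1994] head 2.5271 tilt [ 6.e-04  3.e-04 -1.e+00] rel [[0.1045, -0.0734, -0.0007], np.float64(-0.6145)] F [ 0.4 -0.2 -0.8] M [ 0.054 -0.013  0.02 ] op 0.0247 t 23.45
```

View pics/w18.png

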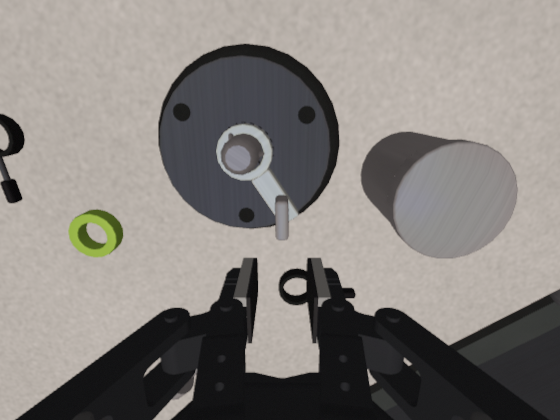

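View pics/s18.png

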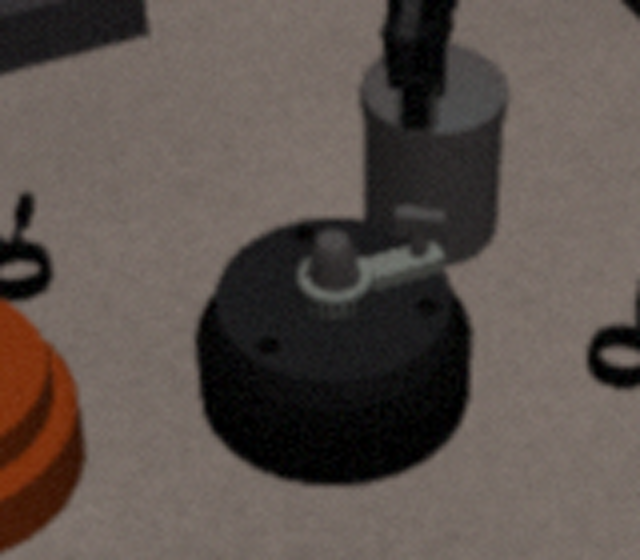

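```bash
python3 -c "
from h import *
save('top','t19.png')
a=cv2.imread('pics/top0.png').astype(int);b=cv2.imread('pics/top19.png') if 0 else cv2.imread('pics/t19.png')
d=(abs(a-b.astype(int)).max(2)>45)
for n,(u,v) in dict(c1=(228,145),c2=(130,269),c3=(297,265),c4=(426,265),ring=(288,218),small=(348,252),handle=(340,140),can=(155,157)).items(): print(n,d[v-18:v+18,u-18:u+18].sum())
rel([.5,.197,.2])
"
```

```text
c1 0
c2 394
c3 0
c4 0
ring 0
small 0
handle 0
can 598
pos [0.6269 0.1964 0.1968] head 2.5269 tilt [-3.9e-03 -9.0e-04 -1.0e+00] rel [[0.104, -0.0727, -0.0027]] F [-1.3  0.2  0.2] M [-0.007 -0.054 -0.03 ] op 0.0249 t 23.6
```

View pics/t19.png

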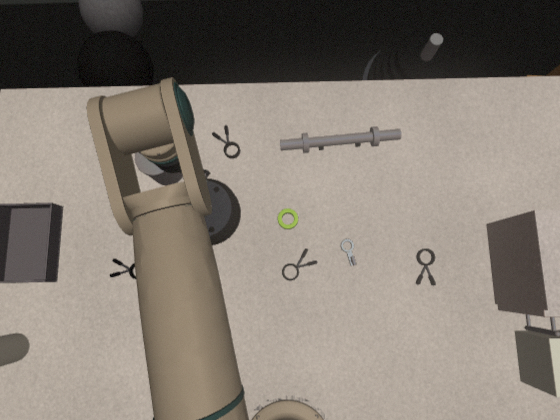

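The other objects are where they were; clip (138,270) and the canister are only partly hidden by the arm. I'm handing in.

```bash
python3 -c "
from plant import robot
print(robot.hand_in())"
```

```text
the job is handed in; nothing more can be done
None
```

The larger bare-metal collar is fully down on the plate in the black dock, its wing screw is tightened to snug, and the gripper has let go. I handed the job in at about 23.6 s.

- **Seating:** I slid the collar down slowly, holding it at 90–100 N. The highest force I read at the barbs was about 18 N, and it fell when I corrected a sideways offset of about 1.5 mm. It met the plate at about 12 N. The last side and wrist pictures show it lying flat with the barbs above it.
- **Tightening:** I turned the wing about 1.04 rad clockwise. The torque readings while turning were noisy, from 0.25 to 0.35 N m. Their average puts it at about 0.33 N m at the final angle, against about 0.15 N m loose, so roughly 0.17 N m above loose. I backed off twice by 0.1–0.2 rad to repeat the readings. With the screw near its final angle, moving the tool sideways changed the side force by about 7 N and moved the collar only about 0.2 mm.
- **What I could not confirm:** the shoe's pressing force can't be measured directly. The readings with the wing held still dropped to 0.03–0.2 N m, so I did not use them.
- **Other objects:** an image comparison showed no change for the grip ring, the handle, the small collar and three clips. The arm partly hid the fourth clip and the canister in that check. The visible parts looked in place, and the arm did not go near either.

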